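Put the press sleeves and spacer away

TASK

Put the bush-pressing kit away: stand the three round steel sleeves upright in the round holders, each flat on the floor of the holder of its own size (small, medium, large), and push the steel spacer block, upright and centred lengthwise, down into the gap between the two plates of its stand until it rests on the base. Set each piece down rather than dropping it, let none of them tip over, and leave the square tube offcut and the big nut where they are.

Things in the scene. Friction and masses are not known exactly. Their poses are not given: they have to be found in the camera images.
- sleeve_small_c (a point): The small sleeve: plain bright steel tube, open at both ends, standing upright and loose, 24 mm outside diameter, 14 mm bore, 60 mm tall. The point is its centre, on the axis and 30 mm above its foot; z is its axis.
- sleeve_medium_c (a point): The medium sleeve: plain bright steel tube, open at both ends, standing upright and loose, 40 mm outside diameter, 26 mm bore, 60 mm tall. The point is its centre, on the axis and 30 mm above its foot; z is its axis.
- sleeve_large_c (a point): The large sleeve: plain bright steel tube, open at both ends, standing upright and loose, 56 mm outside diameter, 42 mm bore, 60 mm tall. The point is its centre, on the axis and 30 mm above its foot; z is its axis.
- holder_small: The small holder: low round grey dish with a black floor, fixed to the bench, for the small sleeve. Outside diameter 48 mm, inside 38 mm; its floor is 5 mm thick and its rim rises 6 mm above the floor (11 mm above the bench). Origin at the centre of its underside, at bench height; z up.
- holder_medium: The medium holder: low round grey dish with a black floor, fixed to the bench, for the medium sleeve. Outside diameter 64 mm, inside 54 mm; its floor is 5 mm thick and its rim rises 6 mm above the floor (11 mm above the bench). Origin at the centre of its underside, at bench height; z up.
- holder_large: The large holder: low round grey dish with a black floor, fixed to the bench, for the large sleeve. Outside diameter 80 mm, inside 70 mm; its floor is 5 mm thick and its rim rises 6 mm above the floor (11 mm above the bench). Origin at the centre of its underside, at bench height; z up.
- spacer_c (a point): The spacer block: loose bright steel block standing on edge, 56 mm long (its x), 18 mm thick (its y), 56 mm tall (its z), about 0.4 kg. The point is its centre, 28 mm above its foot.
- rack: The spacer stand, fixed: dark steel base 74 mm (its x) by 70 mm (its y), 6 mm thick, with two upright parallel plates, each 34 mm long along x and 6 mm thick. The gap between them is 25 mm wide across y, centred, open at both ends; the top edges flare outward and end 33 mm above the bench. The spacer goes in lengthwise along x. Origin: centre of the underside, at bench height; z up.
- offcut_c (a point): Bystander: loose offcut of square aluminium tube, 40 x 40 mm, 60 mm tall, standing upright. The point is its centre, 30 mm above the bench.
- nut_c (a point): Bystander: large loose dark hexagon nut lying flat, 46 mm across flats, 22 mm tall. The point is its centre, 11 mm above the bench.
Mind the look-alikes: they are no part of the job. What is shaped like the part that bears spacer_c but green or pink is not meant.

How it is judged:
By the outcome, as a careful person would: the job done as asked, in the order asked, and still so for the second after the job is handed in, with the robot touching nothing.
It also fails if it takes over 128 s, if anything falls off the work surface, if the arm or the gripper's body presses on something with over 40 N, if the wrist force passes 120 N, or if a joint passes its speed limit or range.

ROBOT

A 6-joint arm with a two-finger parallel gripper is mounted at the origin on the work surface. World frame = base frame: x ahead of the robot, y to its left, z up, the work surface at z = 0. Lengths are in m, angles in degrees, forces in N, time in s.
With the tool pointing down it reaches from about 0.4 to 0.825 m from the base axis. Payload 7 kg.
Tool frame: the origin (TCP) lies at the very end of the fingers, on their centre line; the grasp point (between the pads) lies 19 mm behind it; z points along the fingers, x is the direction in which the jaws open and shut, and the axes are right-handed (so a half turn about z gives the same grasp; the last joint's range is limited). The gripper opens to 88 mm and grips with 3 to 60 N. Pads are 19 mm wide; open, the fingers measure 130 mm over their backs; the gripper's body (78 mm by 193 mm) begins 47 mm behind the grasp point.
Start: joints at [87.267, 20.546, 0.682, 0, -70.136, -16.507], TCP at [0.222, 0.637, 0.227] pointing down, gripper open.
Joint ranges: [-176.03, 176.03], [-82.01, 121.73], [-58.28, 71.71], [-173.87, 95.51], [-174.79, -0.11], [-173.66, 173.66]. Speed limits (degrees/s): [136.94, 136.94, 172.46, 180, 180, 180].

INTERFACE

Orientations are given as [roll, pitch, yaw] about the fixed x, y, z axes, in that order (R = Rz(yaw) Ry(pitch) Rx(roll)).
In Python, from plant import get_state, optics, order, finder gives the robot as it stands.
- The arm moves only by the shell command python3 -m crank 'ROWS' [FORCE]. ROWS is JSON, a list of rows, each an object of numbers: "dx", "dy", "dz": the shift along the tool's x, y, z in mm; "wx", "wy", "wz": the turn, a rotation vector about the tool's x, y, z in degrees; "hand": the opening in per cent of the stroke, from 0 (shut) to 100 (fully open). A call has 1 to 10 rows; each row shifts and turns the commanded pose from where the row before left it, along the tool's axes as they then stand; what a row does not reach is not made up. A row lasts 1/8 s, in which the tool goes at most 62.5 mm and 10.7 degrees, less where a joint would pass 70% of its speed; a pose out of reach is approached as far as the arm can. A call is refused whole if a number of a shift passes 62.5 or a number of a turn 10.7, either way. A call with a gripper value outside its range is refused whole. The fingers move at their own pace and stop on an object; FORCE is the grip in N (left out, the last holds). Time passes only in rows, so rows that do not move let the fingers close. It gives the time, the measured TCP pose, the force and the opening at its end, in the units of the state.
- get_state(): the state, without advancing time (a new reading comes with each control period).
- optics.capture(name): name is "scene" or "side" or "wrist"; returns the picture (400x640x3 uint8, blue, green, red); there is no depth.
- optics.calibration(name): a dict with "intrinsics" (3x3 intrinsics, pixels), "R" (3x3) and "t" (3): a world point X has camera coordinates R X + t; the wrist camera has in their place "T_tool_cam" (4x4, takes a point from camera to tool coordinates, whose origin is the TCP and whose axes are the tool frame's). Camera axes: x right, y down, z forward; pixel columns grow to the right and rows downward; lengths in m; the calibration is good to about 2 mm. A picture is of the moment at which its call begins: read the wrist's pose just before it. calibration takes no time and is no camera call.
- order.close_job(): hands the job in, once; it reports no verdict.
Trained networks look in the newest picture that a camera, given by its name, has taken for a name from the list of things; names that differ only in an ending like _2 or _b are one class to them, and where a whole thing is asked for, a point or a joint stands for the part that bears it (a point fixed in the world has none). Each returns a list of dicts, best first, with "conf" (0 to 1); they miss things now and then, are a little off and sometimes report something else, mostly with a low value. They report only what shows in the picture. A call takes as long as a camera call. They do not tell look-alikes from the thing itself.
- finder.masks_of(thing, camera): "mask" (400x640 bool, what is visible of it) and "rect" ([centre column, centre row, width, height] in pixels, round what is visible of it).
- finder.place_of(thing, camera): "centre" ([column, row] in pixels: a listed point, or the origin of a listed thing).
The state is a dict: "time_s": time; "joints": joint angles; "qd": joint speeds; "joint_torque": joint torques, N m; "tcp_pos": TCP position; "eef_rot": TCP orientation; "contact_force": force on the tool from outside, world axes, zero at the start; "moment": the same for the moment, N m; "gripper_width": finger opening in m.
Only numpy, scipy, OpenCV 4.12 (cv2) and the standard library are available. Lean on these libraries where they do the work, as an engineer would, in place of code of your own. Each camera call takes 0.05 s, during which the arm holds its last target.

## Working session

There is one attempt and no reset: what is moved stays moved. The work goes in short steps, Python scripts to look and compute and a shell command to move; the robot and the scene stay as the last step left them, time stands still between calls to the robot, and variables do not carry over. Pictures are saved under pics/ and viewed, and the job is handed in when it is done.

```bash
ls; mkdir -p pics; python3 - <<'E'
from plant import get_state, optics, order, finder
import cv2, numpy as np
print(get_state())
for n in ["scene","side","wrist"]:
    im=optics.capture(n); cv2.imwrite(f"pics/{n}0.png",im)
    c=optics.calibration(n); print(n,{k:np.round(np.array(v),4).tolist() for k,v in c.items()})
E
```

```text
pics
{'time_s': 0.0, 'joints': array([ 8.72677624e+01,  2.05925677e+01,  6.33506081e-01, -1.89564715e-02,
       -7.01360360e+01, -1.65073085e+01]), 'qd': array([ 0.02989285,  0.05465597,  0.00138213,  0.06908499, -0.00823463,
        0.00850516]), 'joint_torque': array([-3.15200650e-04, -5.82704079e+01,  2.93067098e+01,  6.99781626e+00,
        6.93427603e-03, -1.61124613e-04]), 'tcp_pos': array([0.22229167, 0.63682809, 0.22561153]), 'eef_rot': array([-1.79990062e+02, -9.62417813e-02, -1.09246010e+02]), 'contact_force': array([-0.38566105,  0.15177276,  0.6668919 ]), 'moment': array([ 0.01956632,  0.03757626, -0.03021699]), 'gripper_width': 0.08753399955288628}
scene {'intrinsics': [[457.0319, 0.0, 321.6094], [0.0, 457.0319, 198.8152], [0.0, 0.0, 1.0]], 'R': [[-0.6521, 0.7581, -0.0096], [0.5342, 0.4504, -0.7154], [-0.538, -0.4716, -0.6986]], 't': [0.3264, -0.2457, 1.814]}
side {'intrinsics': [[379.4661, 0.0, 320.6656], [0.0, 379.4661, 197.1979], [0.0, 0.0, 1.0]], 'R': [[0.994, -0.1097, 0.0025], [-0.0529, -0.4989, -0.8651], [0.0961, 0.8597, -0.5016]], 't': [-0.5318, 0.0893, 0.9642]}
wrist {'intrinsics': [[311.1602, 0.0, 318.1612], [0.0, 311.1602, 199.9587], [0.0, 0.0, 1.0]], 'T_tool_cam': [[1.0, -0.0008, -0.0006, 0.0012], [0.0009, 0.9655, 0.2605, -0.0695], [0.0004, -0.2605, 0.9655, -0.1588], [0.0, 0.0, 0.0, 1.0]]}
```

View pics/scene0.png

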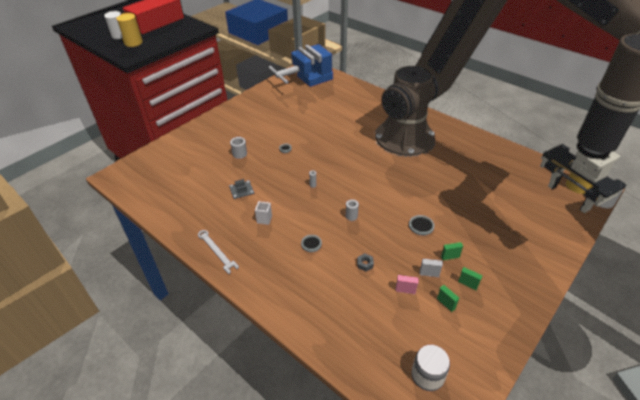

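View pics/side0.png

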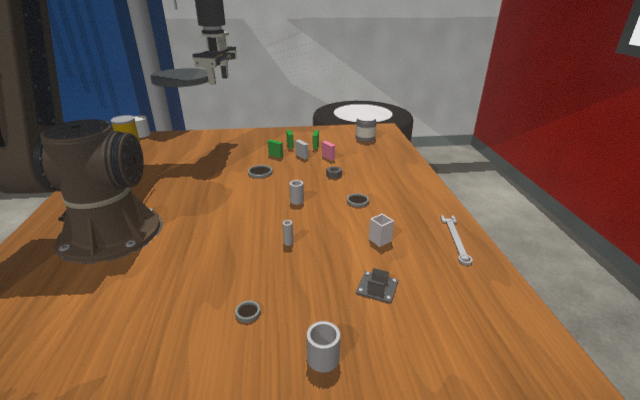

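View pics/wrist0.png

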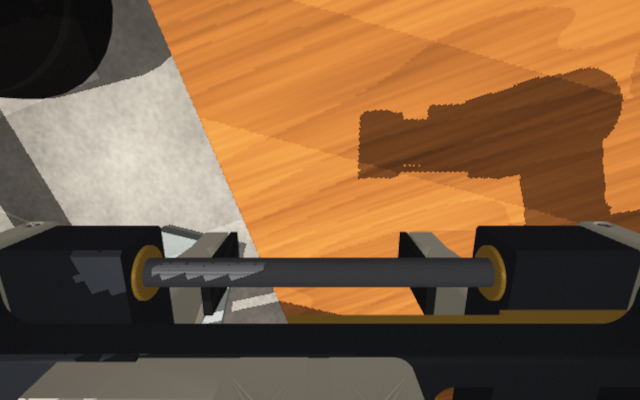

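Both fixed views show everything. In the scene view the sleeves are at (312,180) small, (352,210) medium and (238,148) large. The holders are at (285,148), (312,243) and (422,226), and the rack is at (241,188). The grey spacer is at (431,268), next to green blocks at (452,251), (471,279), (449,297) and a pink one at (407,284). Next I'll triangulate with the networks.

```bash
cat > h.py <<'E'
from plant import get_state, optics, order, finder
import cv2, numpy as np
from scipy.spatial.transform import Rotation as Ro
def cam(n,st=None):
    c=optics.calibration(n); K=np.array(c["intrinsics"])
    if n!="wrist": return K,np.array(c["R"]),np.array(c["t"])
    T=np.array(c["T_tool_cam"]); st=st or get_state()
    M=np.eye(4); M[:3,:3]=Ro.from_euler('xyz',st["eef_rot"],degrees=True).as_matrix(); M[:3,3]=st["tcp_pos"]
    W=np.linalg.inv(M@T); return K,W[:3,:3],W[:3,3]
def proj(c,X):
    K,R,t=c; p=K@(R@np.asarray(X,float)+t); return p[:2]/p[2]
def ray(c,uv):
    K,R,t=c; d=R.T@np.linalg.solve(K,[uv[0],uv[1],1]); return -R.T@t, d/np.linalg.norm(d)
def atz(c,uv,z):
    o,d=ray(c,uv); return o+d*(z-o[2])/d[2]
def tri(obs):
    A=np.zeros((3,3));b=np.zeros(3)
    for c,uv in obs:
        o,d=ray(c,uv);P=np.eye(3)-np.outer(d,d);A+=P;b+=P@o
    X=np.linalg.solve(A,b)
    return X,[np.round(np.linalg.norm(proj(c,X)-uv),1) for c,uv in obs]
E
python3 - <<'E'
from h import *
import json
names=["sleeve_small_c","sleeve_medium_c","sleeve_large_c","holder_small","holder_medium","holder_large","spacer_c","rack","offcut_c","nut_c"]
optics.capture("scene");optics.capture("side")
S=cam("scene");D=cam("side")
for n in names:
    a=finder.place_of(n,"scene");b=finder.place_of(n,"side")
    print(n,[(np.round(x["centre"]).tolist(),round(x["conf"],2)) for x in a],[(np.round(x["centre"]).tolist(),round(x["conf"],2)) for x in b])
    if a and b:
        for x in a[:5]:
            for y in b[:5]:
                X,e=tri([(S,np.array(x["centre"])),(D,np.array(y["centre"]))])
                if max(e)<6: print("   ",np.round(X,4),e)
print(get_state()["time_s"])
E
```

```text
sleeve_small_c [([315.0, 180.0], 0.47)] [([289.0, 234.0], 0.54)]
    [ 0.4436 -0.085   0.0236] [np.float64(1.3), np.float64(1.9)]
sleeve_medium_c [([355.0, 209.0], 0.62)] [([295.0, 196.0], 0.87), ([332.0, 172.0], 0.38), ([251.0, 317.0], 0.19)]
    [0.4663 0.1074 0.0213] [np.float64(1.9), np.float64(2.2)]
sleeve_large_c [([238.0, 150.0], 0.84)] [([323.0, 344.0], 0.92), ([264.0, 171.0], 0.44)]
    [ 0.4969 -0.4154  0.0235] [np.float64(1.0), np.float64(2.3)]
holder_small [([261.0, 211.0], 0.71), ([286.0, 148.0], 0.61)] [([249.0, 314.0], 0.89)]
    [ 0.3581 -0.3099  0.0019] [np.float64(1.1), np.float64(2.1)]
holder_medium [([312.0, 245.0], 0.56)] [([357.0, 204.0], 0.53)]
    [ 0.6496  0.0865 -0.0079] [np.float64(0.3), np.float64(0.3)]
holder_large [([424.0, 227.0], 0.7)] [([262.0, 170.0], 0.67)]
    [0.3709 0.3168 0.0059] [np.float64(0.6), np.float64(0.6)]
spacer_c [([429.0, 266.0], 0.87), ([451.0, 252.0], 0.74), ([472.0, 280.0], 0.68), ([406.0, 284.0], 0.66), ([447.0, 298.0], 0.56), ([239.0, 149.0], 0.54)] [([275.0, 148.0], 0.8), ([328.0, 149.0], 0.73), ([291.0, 139.0], 0.51), ([301.0, 
[... 291 characters left out ...]
[ 0.4245  0.5299 -0.0152] [np.float64(4.1), np.float64(3.1)]
    [0.4767 0.5347 0.0252] [np.float64(1.5), np.float64(1.1)]
    [0.6074 0.4013 0.0321] [np.float64(0.1), np.float64(0.0)]
    [ 0.5248  0.504  -0.0204] [np.float64(3.6), np.float64(2.7)]
    [0.5748 0.5137 0.0366] [np.float64(0.6), np.float64(0.4)]
rack [([243.0, 190.0], 0.66)] [([379.0, 285.0], 0.8)]
    [ 0.6263 -0.2578  0.0015] [np.float64(1.0), np.float64(1.7)]
offcut_c [([262.0, 211.0], 0.54)] [([381.0, 232.0], 0.84), ([290.0, 232.0], 0.2)]
    [ 0.6694 -0.1115  0.0291] [np.float64(0.1), np.float64(0.1)]
nut_c [([361.0, 265.0], 0.73)] [([334.0, 173.0], 0.56)]
    [0.6133 0.2584 0.0051] [np.float64(1.7), np.float64(1.6)]
1.25
```

```bash
python3 -m crank '[{"wz":-9.6},{"wz":-9.6},{"dx":46,"dy":-27},{"dx":46,"dy":-27},{"dx":46,"dy":-27},{"dx":46,"dy":-27},{"dx":46,"dy":-27},{"dx":46,"dy":-27},{"dx":46,"dy":-27},{"dx":46,"dy":-27}]'; python3 - <<'E'
from h import *
st=get_state(); print(st["tcp_pos"],st["eef_rot"],st["joints"],st["qd"])
im=optics.capture("wrist"); cv2.imwrite("pics/w1.png",im)
E
```

```text
[0.2224352  0.63726062 0.22656178] [-1.79998856e+02 -2.31568310e-03 -1.09240327e+02] [ 8.72675674e+01  2.05463970e+01  6.81891269e-01  4.66645128e-04
 -7.01380395e+01 -1.65080532e+01] [-0.08704676  0.06471526  0.10991116  0.00153833 -0.00316353  0.03006815]validation failed for argument at $[0]...
```

View pics/w1.png

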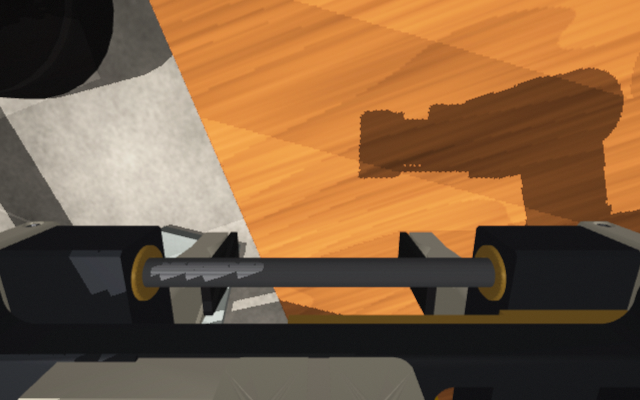

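The call was refused at row 0, so each row probably needs every key. I'll try one full row.

```bash
python3 -m crank '[{"dx":0,"dy":0,"dz":0,"wx":0,"wy":0,"wz":-9.6,"hand":100},{"dx":0,"dy":0,"dz":0,"wx":0,"wy":0,"wz":-9.6,"hand":100},{"dx":46,"dy":-27,"dz":0,"wx":0,"wy":0,"wz":0,"hand":100},{"dx":46,"dy":-27,"dz":0,"wx":0,"wy":0,"wz":0,"hand":100},{"dx":46,"dy":-27,"dz":0,"wx":0,"wy":0,"wz":0,"hand":100},{"dx":46,"dy":-27,"dz":0,"wx":0,"wy":0,"wz":0,"hand":100},{"dx":46,"dy":-27,"dz":0,"wx":0,"wy":0,"wz":0,"hand":100},{"dx":46,"dy":-27,"dz":0,"wx":0,"wy":0,"wz":0,"hand":100},{"dx":46,"dy":-27,"dz":0,"wx":0,"wy":0,"wz":0,"hand":100},{"dx":46,"dy":-27,"dz":0,"wx":0,"wy":0,"wz":0,"hand":100}]'; python3 - <<'E'
from h import *
st=get_state(); print(st["tcp_pos"],st["eef_rot"],st["joints"],st["qd"])
im=optics.capture("wrist"); cv2.imwrite("pics/w1b.png",im)
E
```

```text
time_s: 2.55
tcp_pos: [0.4388, 0.2677, 0.2269]
eef_rot: [-180.0, 0.0, -90.0]
contact_force: [1.3, -0.2, -0.1]
gripper_width: 0.0876
[0.43884672 0.26766672 0.2269483 ] [-1.79965841e+02  3.97980405e-02 -9.00191893e+01] [ 5.32917820e+01  5.24462764e+00 -1.93440352e+01  3.97599741e-03
 -6.53590142e+01  3.66873608e+01] [-45.97987393  -2.57160749  -2.99395052   0.0880227    0.5874002
  45.65626995]
```

View pics/w1b.png

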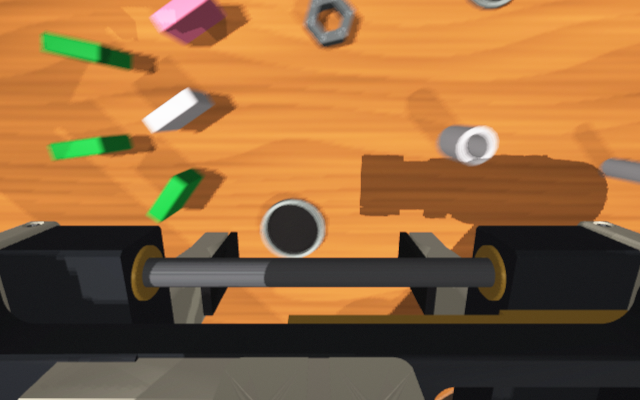

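The wrist view shows the white-steel spacer at (180,108), the large holder at (293,227), the medium sleeve at (470,145) and the nut at (330,22). Next I move over the small sleeve.

```bash
python3 -m crank '[{"dx":50,"dy":-1,"dz":0,"wx":0,"wy":0,"wz":0,"hand":100},{"dx":50,"dy":-1,"dz":0,"wx":0,"wy":0,"wz":0,"hand":100},{"dx":50,"dy":-1,"dz":0,"wx":0,"wy":0,"wz":0,"hand":100},{"dx":50,"dy":-1,"dz":0,"wx":0,"wy":0,"wz":0,"hand":100},{"dx":50,"dy":-1,"dz":0,"wx":0,"wy":0,"wz":0,"hand":100},{"dx":40,"dy":0,"dz":0,"wx":0,"wy":0,"wz":0,"hand":100},{"dx":0,"dy":0,"dz":0,"wx":0,"wy":0,"wz":0,"hand":100},{"dx":0,"dy":0,"dz":0,"wx":0,"wy":0,"wz":0,"hand":100}]'; cat >> h.py <<'E'
def shot(fn=None):
    st=get_state(); im=optics.capture("wrist"); c=cam("wrist",st)
    if fn: cv2.imwrite(fn,im)
    return st,im,c
E
python3 - <<'E'
from h import *
import pickle
st,im,c=shot("pics/w2.png")
print(st["tcp_pos"],st["eef_rot"],st["joints"])
for n in ["sleeve_small_c","sleeve_medium_c","holder_medium","holder_small"]:
    for r in finder.masks_of(n,"wrist")[:3]:
        print(n,round(r["conf"],2),np.round(r["rect"]),r["mask"].sum())
    for r in finder.place_of(n,"wrist")[:3]:
        z=.03 if 'sleeve' in n else 0
        print(n,round(r["conf"],2),np.round(r["centre"]),atz(c,r["centre"],z))
E
```

```text
time_s: 3.6
tcp_pos: [0.4431, -0.0208, 0.2267]
eef_rot: [-180.0, 0.0, -90.1]
contact_force: [0.6, -0.1, -0.2]
gripper_width: 0.0876
[ 0.44307873 -0.02082084  0.22672555] [-1.79974641e+02  1.52969242e-02 -9.00893368e+01] [ 2.29257993e+01 -1.97087885e+00 -2.68806173e+01 -4.59294651e-03
 -6.50609406e+01  6.69867961e+01]
sleeve_small_c 0.84 [382. 177.  26.  32.] 619
sleeve_small_c 0.84 [385. 174.] [ 0.44744393 -0.09867915  0.03      ]
sleeve_medium_c 0.93 [203. 150.  53.  44.] 1625
sleeve_medium_c 0.8 [206. 145.] [0.48053803 0.10465465 0.03      ]
holder_small 0.6 [204. 151.  55.  42.] 1675
holder_small 0.62 [538. 236.] [ 3.57829796e-01 -3.12950389e-01 -5.55111512e-17]
```

View pics/w2.png

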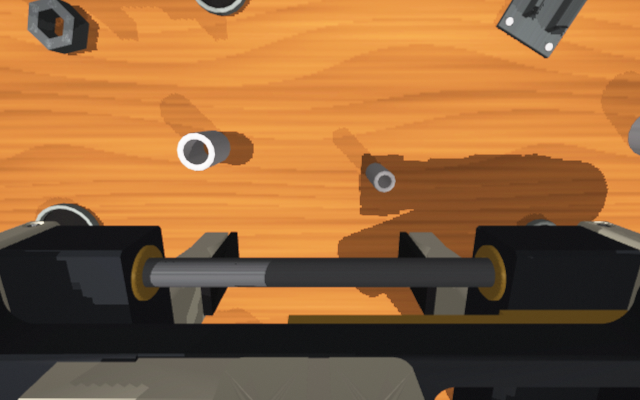

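The small sleeve's top ring is at (384,181) and the medium's is at (196,151). I'll fit the rings automatically.

```bash
cat >> h.py <<'E'
def ring(im,uv,win,z,c,Ro_,name=None):
    """refine centre of a bright top annulus/dish rim by matching projected circle of outer radius Ro_ at height z to gradient"""
    from scipy.optimize import minimize
    g=cv2.GaussianBlur(cv2.cvtColor(im,cv2.COLOR_BGR2GRAY).astype(np.float32),(0,0),1.0)
    gx=cv2.Sobel(g,cv2.CV_32F,1,0)/8; gy=cv2.Sobel(g,cv2.CV_32F,0,1)/8
    a=np.linspace(0,2*np.pi,72,endpoint=False)
    def pts(X,r): return np.array([proj(c,[X[0]+r*np.cos(t),X[1]+r*np.sin(t),z]) for t in a])
    return g,gx,gy,pts
def ringfit(im,X0,z,c,radii,sgn,span=0.012,step=0.001):
    """grid+refine; radii list with signs sgn (+1: brighter inside)"""
    from scipy.optimize import minimize
    from scipy.ndimage import map_coordinates
    g,gx,gy,pts=ring(im,None,None,z,c,None)
    def cost(p):
        s=0
        for r,k in zip(radii,sgn):
            P=pts(p,r); C=P.mean(0); n=P-C; n/=np.linalg.norm(n,axis=1)[:,None]
            vx=map_coordinates(gx,[P[:,1],P[:,0]],order=1,mode='nearest'); vy=map_coordinates(gy,[P[:,1],P[:,0]],order=1,mode='nearest')
            s+=np.mean(np.clip(-k*(vx*n[:,0]+vy*n[:,1]),-15,15))
        return -s
    best=min(((cost((X0[0]+i*step,X0[1]+j*step)),i,j) for i in range(-int(span/step),int(span/step)+1,2) for j in range(-int(span/step),int(span/step)+1,2)))
    p0=[X0[0]+best[1]*step,X0[1]+best[2]*step]
    r=minimize(cost,p0,method="Nelder-Mead",options=dict(initial_simplex=[p0,[p0[0]+.002,p0[1]],[p0[0],p0[1]+.002]],xatol=1e-5))
    return r.x,-r.fun
E
python3 - <<'E'
from h import *
im=cv2.imread("pics/w2.png"); c=cam("wrist")
for uv,ro,ri in [((384,181),.012,.007),((196,151),.02,.013)]:
    X0=atz(c,uv,.06); print(X0)
    for z in (.05,.06,.07):
        X0=atz(c,uv,z)
        x,s=ringfit(im,X0,z,c,[ro,ri],[1,-1]); print(z,x,s,proj(c,[*x,z]))
        if z==.06:
            for r in (ro,ri):
                for t in np.linspace(0,6.28,60):
                    u=proj(c,[x[0]+r*np.cos(t),x[1]+r*np.sin(t),z]); cv2.circle(im,tuple(int(round(v*8)) for v in u),4,(0,0,255),-1,shift=3)
cv2.imwrite("pics/w2f.png",cv2.resize(im[110:230,150:430],None,fx=2.8,fy=2.8,interpolation=cv2.INTER_NEAREST))
E
```

```text
[ 0.4452594  -0.09144313  0.06      ]
0.05 [ 0.44320437 -0.09359332] 30.0 [384. 181.]
0.06 [ 0.4452594  -0.09144313] 30.0 [384. 181.]
0.07 [ 0.44707327 -0.08930366] 26.51785220753806 [383.99770398 181.22915735]
[0.47716625 0.10558661 0.06      ]
0.05 [0.476092   0.10949281] 30.0 [196. 151.]
0.06 [0.47641625 0.10571161] 30.0 [195.95412427 151.72621243]
0.07 [0.47754612 0.10129878] 23.11216201065126 [196.44966017 151.69332515]
```

View pics/w2f.png

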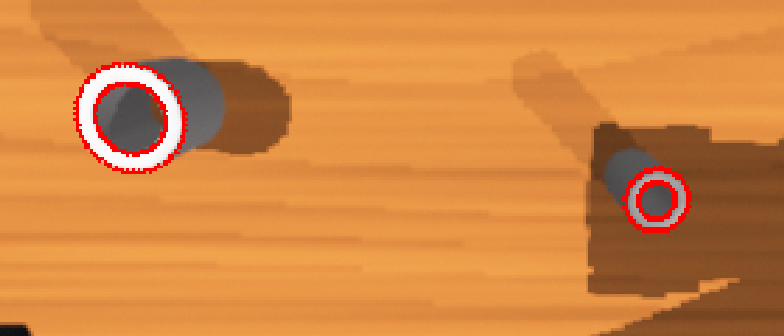

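```bash
sed -i 's/-15,15/-80,80/' h.py; python3 -m crank '[{"dx":35,"dy":-1,"dz":40,"wx":0,"wy":0,"wz":0,"hand":100},{"dx":35,"dy":-1,"dz":40,"wx":0,"wy":0,"wz":0,"hand":100},{"dx":0,"dy":0,"dz":0,"wx":0,"wy":0,"wz":0,"hand":100},{"dx":0,"dy":0,"dz":0,"wx":0,"wy":0,"wz":0,"hand":100}]'; python3 - <<'E'
from h import *
import pickle
st,im,c=shot("pics/w3.png")
pickle.dump(st,open("w3.pkl","wb"))
print(st["tcp_pos"],st["eef_rot"])
x2=np.array([0.4453,-.0914,.06])
print(proj(c,x2))
r=finder.masks_of("sleeve_small_c","wrist")
for q in r: print(q["conf"],q["rect"])
x,s=ringfit(im,x2,.06,c,[.012,.007],[1,-1]); print(x,s,proj(c,[*x,.06]))
E
```

```text
time_s: 4.55
tcp_pos: [0.4455, -0.0908, 0.147]
eef_rot: [-180.0, -0.0, -90.1]
contact_force: [0.9, 0.4, 0.0]
gripper_width: 0.0877
[ 0.44546953 -0.09084308  0.14700827] [-1.79976083e+02 -1.59870001e-02 -9.00590287e+01]
[317.78218545 203.50908406]
0.94 [321.2, 196.7, 24.3, 40.4]
[ 0.44477249 -0.0921008 ] 31.232545008251265 [318.63714367 204.12601361]
```

View pics/w3.png

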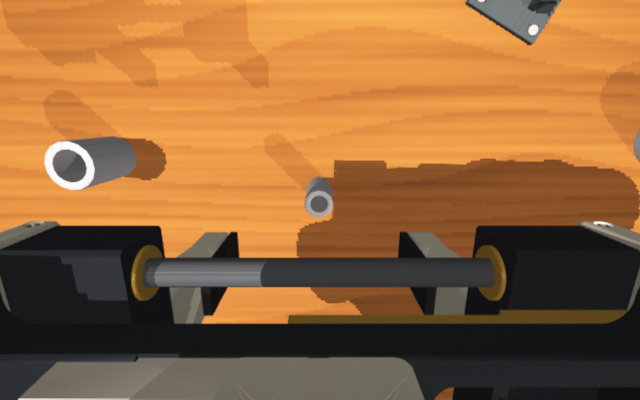

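The views agree: sleeve at (0.4448, −0.0921), top at about 60 mm. Next I descend and grip.

```bash
python3 -m crank '[{"dx":1.2,"dy":0.7,"dz":40,"wx":0,"wy":0,"wz":0,"hand":100},{"dx":0,"dy":0,"dz":45,"wx":0,"wy":0,"wz":0,"hand":100},{"dx":0,"dy":0,"dz":40,"wx":0,"wy":0,"wz":0,"hand":60},{"dx":0,"dy":0,"dz":0,"wx":0,"wy":0,"wz":0,"hand":40},{"dx":0,"dy":0,"dz":0,"wx":0,"wy":0,"wz":0,"hand":30},{"dx":0,"dy":0,"dz":0,"wx":0,"wy":0,"wz":0,"hand":0},{"dx":0,"dy":0,"dz":0,"wx":0,"wy":0,"wz":0,"hand":0},{"dx":0,"dy":0,"dz":0,"wx":0,"wy":0,"wz":0,"hand":0}]' 25
```

```text
time_s: 5.65
tcp_pos: [0.4447, -0.092, 0.0223]
eef_rot: [-179.9, 0.0, -90.0]
contact_force: [-0.3, -0.4, -1.1]
gripper_width: 0.0335
```

```bash
python3 -m crank '[{"dx":0,"dy":0,"dz":0,"wx":0,"wy":0,"wz":0,"hand":0},{"dx":0,"dy":0,"dz":0,"wx":0,"wy":0,"wz":0,"hand":0},{"dx":0,"dy":0,"dz":0,"wx":0,"wy":0,"wz":0,"hand":0}]' 25
```

```text
time_s: 6.02
tcp_pos: [0.4444, -0.0921, 0.0218]
eef_rot: [-180.0, -0.0, -90.0]
contact_force: [-1.0, 0.8, 5.3]
gripper_width: 0.0237
```

```bash
python3 -m crank '[{"dx":0,"dy":0,"dz":-40,"wx":0,"wy":0,"wz":0,"hand":0},{"dx":0,"dy":0,"dz":-50,"wx":0,"wy":0,"wz":0,"hand":0},{"dx":30,"dy":22,"dz":-30,"wx":0,"wy":0,"wz":0,"hand":0},{"dx":32,"dy":24,"dz":-30,"wx":0,"wy":0,"wz":0,"hand":0},{"dx":32,"dy":24,"dz":-28,"wx":0,"wy":0,"wz":0,"hand":0},{"dx":32,"dy":24,"dz":0,"wx":0,"wy":0,"wz":0,"hand":0},{"dx":0,"dy":0,"dz":0,"wx":0,"wy":0,"wz":0,"hand":0},{"dx":0,"dy":0,"dz":0,"wx":0,"wy":0,"wz":0,"hand":0}]' 25
python3 - <<'E'
from h import *
st,im,c=shot("pics/w4.png")
print(st["tcp_pos"],st["eef_rot"],st["gripper_width"])
for n in ["holder_small","rack","sleeve_large_c"]:
    for r in finder.place_of(n,"wrist")[:3]:
        z=.03 if 'sleeve' in n else 0
        print(n,round(r["conf"],2),np.round(r["centre"]),atz(c,r["centre"],z))
E
```

```text
time_s: 7.02
tcp_pos: [0.3499, -0.218, 0.1993]
eef_rot: [180.0, 0.0, -90.1]
contact_force: [0.4, -0.3, -0.5]
gripper_width: 0.0237
[ 0.34993171 -0.21800489  0.19929135] [ 1.79980628e+02  1.26114512e-02 -9.00944229e+01] 0.023690708439949977
holder_small 0.91 [395. 167.] [ 0.36220289 -0.30812869  0.        ]
sleeve_large_c 0.69 [534.  38.] [ 0.49030222 -0.42565673  0.03      ]
```

View pics/w4.png

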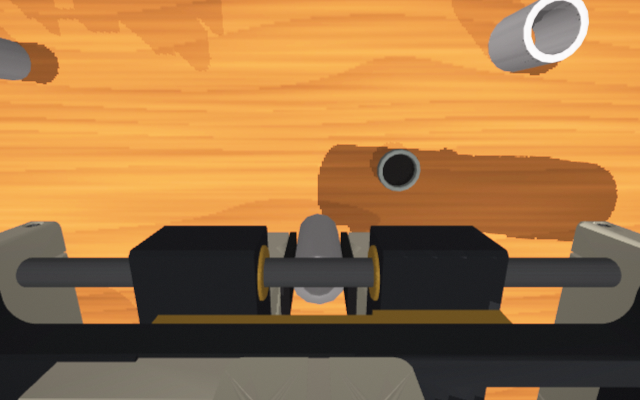

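The small holder is at (399,170) and the large sleeve's top is at (557,30). I'll fit both.

```bash
python3 - <<'E'
from h import *
im=cv2.imread("pics/w4.png"); c=cam("wrist")
def f(uv,z,rs,sg):
    X0=atz(c,uv,z); x,s=ringfit(im,X0,z,c,rs,sg); print(x,s,proj(c,[*x,z]))
    for r in rs:
        for t in np.linspace(0,6.28,60):
            u=proj(c,[x[0]+r*np.cos(t),x[1]+r*np.sin(t),z]); cv2.circle(im,tuple(int(round(v*8)) for v in u),3,(0,0,255),-1,shift=3)
f((399,170),.011,[.024,.019],[1,-1])
f((557,30),.06,[.028,.021],[1,-1])
cv2.imwrite("pics/w4f.png",cv2.resize(im[0:220,360:620],None,fx=2.6,fy=2.6,interpolation=cv2.INTER_NEAREST))
E
```

```text
[ 0.36000743 -0.3095054 ] 34.40380761269448 [399.1368772  170.67490051]
[ 0.49302981 -0.42313149] 52.50707730888699 [555.5227346   27.63420386]
```

View pics/w4f.png

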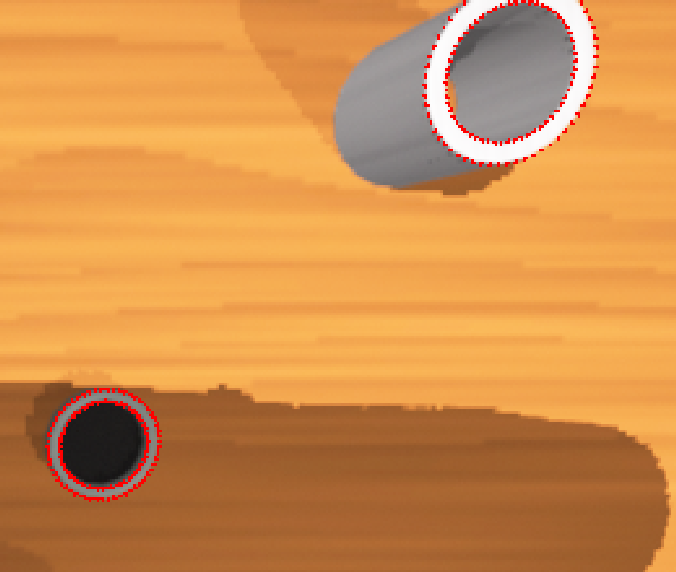

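```bash
python3 -m crank '[{"dx":25,"dy":-5,"dz":25,"wx":0,"wy":0,"wz":0,"hand":0},{"dx":25,"dy":-5,"dz":25,"wx":0,"wy":0,"wz":0,"hand":0},{"dx":0,"dy":0,"dz":0,"wx":0,"wy":0,"wz":0,"hand":0},{"dx":0,"dy":0,"dz":0,"wx":0,"wy":0,"wz":0,"hand":0}]' 25
python3 - <<'E'
from h import *
st,im,c=shot("pics/w5.png")
print(st["tcp_pos"],st["eef_rot"],st["gripper_width"])
for z in (0,.011,.02):
    x,s=ringfit(im,[.36,-.3095],z,c,[.024,.019],[1,-1]); print(z,x,s,proj(c,[*x,z]))
E
```

```text
time_s: 7.72
tcp_pos: [0.3603, -0.2677, 0.1496]
eef_rot: [180.0, 0.0, -90.0]
contact_force: [-0.2, 0.7, -1.4]
gripper_width: 0.0231
[ 0.36033527 -0.26771643  0.1495577 ] [ 1.79960827e+02  1.80121574e-03 -9.00197314e+01] 0.023055084182611936
0 [ 0.35729914 -0.31140248] 38.34567309532788 [360.32532773 189.35380312]
0.011 [ 0.35950343 -0.31010167] 36.448271092703216 [360.53771657 189.72394882]
0.02 [ 0.3612743  -0.30917103] 29.523087428987466 [360.86273937 190.08085238]
```

View pics/w5.png

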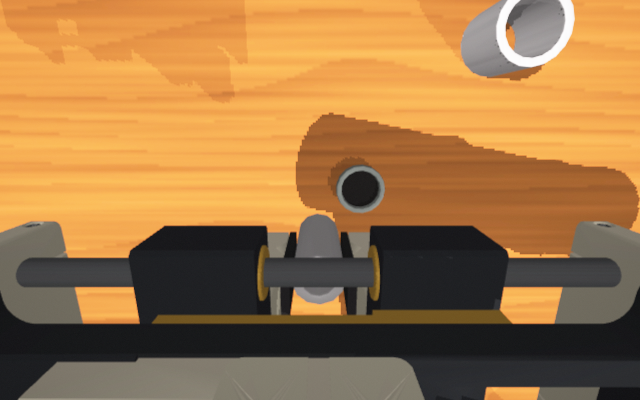

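```bash
python3 -m crank '[{"dx":21,"dy":0.3,"dz":20,"wx":0,"wy":0,"wz":0,"hand":0},{"dx":21,"dy":0.3,"dz":20,"wx":0,"wy":0,"wz":0,"hand":0},{"dx":0,"dy":0,"dz":40,"wx":0,"wy":0,"wz":0,"hand":0},{"dx":0,"dy":0,"dz":25,"wx":0,"wy":0,"wz":0,"hand":0},{"dx":0,"dy":0,"dz":10,"wx":0,"wy":0,"wz":0,"hand":0},{"dx":0,"dy":0,"dz":4,"wx":0,"wy":0,"wz":0,"hand":0},{"dx":0,"dy":0,"dz":0,"wx":0,"wy":0,"wz":0,"hand":0},{"dx":0,"dy":0,"dz":0,"wx":0,"wy":0,"wz":0,"hand":0}]' 25
```

```text
time_s: 8.78
tcp_pos: [0.3602, -0.3102, 0.0315]
eef_rot: [-179.9, -0.0, -90.0]
contact_force: [0.9, -0.6, -0.6]
gripper_width: 0.0232
```

```bash
python3 -m crank '[{"dx":0,"dy":0,"dz":1.5,"wx":0,"wy":0,"wz":0,"hand":0},{"dx":0,"dy":0,"dz":1.5,"wx":0,"wy":0,"wz":0,"hand":0},{"dx":0,"dy":0,"dz":0,"wx":0,"wy":0,"wz":0,"hand":0}]' 25
```

```text
time_s: 9.15
tcp_pos: [0.3594, -0.31, 0.0275]
eef_rot: [180.0, 0.0, -90.0]
contact_force: [0.2, -0.0, -1.9]
gripper_width: 0.0235
```

```bash
python3 -m crank '[{"dx":0,"dy":0,"dz":0.7,"wx":0,"wy":0,"wz":0,"hand":0},{"dx":0,"dy":0,"dz":0,"wx":0,"wy":0,"wz":0,"hand":0}]' 25; python3 -m crank '[{"dx":0,"dy":0,"dz":0.7,"wx":0,"wy":0,"wz":0,"hand":0},{"dx":0,"dy":0,"dz":0,"wx":0,"wy":0,"wz":0,"hand":0}]' 25
```

```text
time_s: 9.4
tcp_pos: [0.3595, -0.31, 0.0269]
eef_rot: [180.0, -0.0, -90.0]
contact_force: [-0.2, -0.8, -0.2]
gripper_width: 0.0234
time_s: 9.65
tcp_pos: [0.3596, -0.3101, 0.0268]
eef_rot: [-180.0, -0.0, -90.0]
contact_force: [-1.7, 2.5, 9.5]
gripper_width: 0.0236
```

Contact at +9.5 N, with the foot on the floor. I release and lift.

```bash
python3 -m crank '[{"dx":0,"dy":0,"dz":0,"wx":0,"wy":0,"wz":0,"hand":45},{"dx":0,"dy":0,"dz":0,"wx":0,"wy":0,"wz":0,"hand":45},{"dx":0,"dy":0,"dz":0,"wx":0,"wy":0,"wz":0,"hand":45},{"dx":0,"dy":0,"dz":-30,"wx":0,"wy":0,"wz":0,"hand":60},{"dx":0,"dy":0,"dz":-45,"wx":0,"wy":0,"wz":0,"hand":100},{"dx":-20,"dy":0,"dz":-50,"wx":0,"wy":0,"wz":0,"hand":100},{"dx":-30,"dy":-10,"dz":-50,"wx":0,"wy":0,"wz":0,"hand":100},{"dx":0,"dy":0,"dz":0,"wx":0,"wy":0,"wz":0,"hand":100},{"dx":0,"dy":0,"dz":0,"wx":0,"wy":0,"wz":0,"hand":100}]' 25
python3 - <<'E'
from h import *
st,im,c=shot("pics/w6.png")
print(st["tcp_pos"],st["eef_rot"],st["joints"])
print(ringfit(im,[.36,-.31],.065,c,[.012,.007],[1,-1]))
E
```

```text
time_s: 10.78
tcp_pos: [0.3693, -0.2597, 0.2009]
eef_rot: [-180.0, 0.0, -90.0]
contact_force: [-0.1, 0.3, -0.3]
gripper_width: 0.087
[ 0.36929336 -0.25969715  0.20094762] [-1.79985365e+02  1.98345576e-02 -9.00099891e+01] [-9.99583667e+00  1.31531741e-01 -2.83860670e+01 -2.51221765e-02
 -6.14714299e+01  9.99978412e+01]
(array([ 0.35995502, -0.31088695]), np.float64(43.67145263192959))
```

View pics/w6.png

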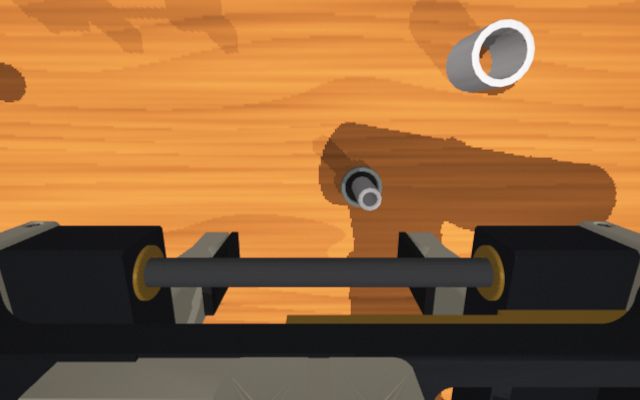

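The small sleeve stands in its dish at (369,198). Next is the medium sleeve.

```bash
python3 -m crank '[{"dx":-48,"dy":-16,"dz":0,"wx":0,"wy":0,"wz":0,"hand":100},{"dx":-50,"dy":-16,"dz":0,"wx":0,"wy":0,"wz":0,"hand":100},{"dx":-50,"dy":-16,"dz":0,"wx":0,"wy":0,"wz":0,"hand":100},{"dx":-50,"dy":-16,"dz":0,"wx":0,"wy":0,"wz":0,"hand":100},{"dx":-50,"dy":-16,"dz":10,"wx":0,"wy":0,"wz":0,"hand":100},{"dx":-50,"dy":-16,"dz":20,"wx":0,"wy":0,"wz":0,"hand":100},{"dx":-45,"dy":-11,"dz":20,"wx":0,"wy":0,"wz":0,"hand":100},{"dx":0,"dy":0,"dz":0,"wx":0,"wy":0,"wz":0,"hand":100},{"dx":0,"dy":0,"dz":0,"wx":0,"wy":0,"wz":0,"hand":100}]' 25
python3 - <<'E'
from h import *
st,im,c=shot("pics/w7.png")
print(st["tcp_pos"],st["eef_rot"],st["joints"])
for z in (.05,.06,.07):
    x,s=ringfit(im,[.4764,.1057],z,c,[.02,.013],[1,-1]); print(z,x,s,proj(c,[*x,z]))
for n in ["holder_medium"]:
    for r in finder.place_of(n,"wrist")[:3]:
        print(n,round(r["conf"],2),np.round(r["centre"]),atz(c,r["centre"],0))
E
```

```text
time_s: 11.95
tcp_pos: [0.4761, 0.0821, 0.1499]
eef_rot: [179.8, -0.1, -90.0]
contact_force: [-0.2, -0.3, -0.1]
gripper_width: 0.0875
[0.4761242  0.08213432 0.1499088 ] [ 1.79846979e+02 -9.95745809e-02 -9.00388947e+01] [ 3.31761678e+01  6.38351098e+00 -2.90416156e+01 -6.32469145e-04
 -5.47574393e+01  5.67851703e+01]
0.05 [0.47410481 0.10704623] 59.75380677632914 [288.08494753 201.22823374]
0.06 [0.47668012 0.10574745] 60.54374470108017 [288.45915472 201.45053503]
0.07 [0.47908502 0.10437002] 47.74408429321466 [288.96905388 201.89751679]
```

View pics/w7.png

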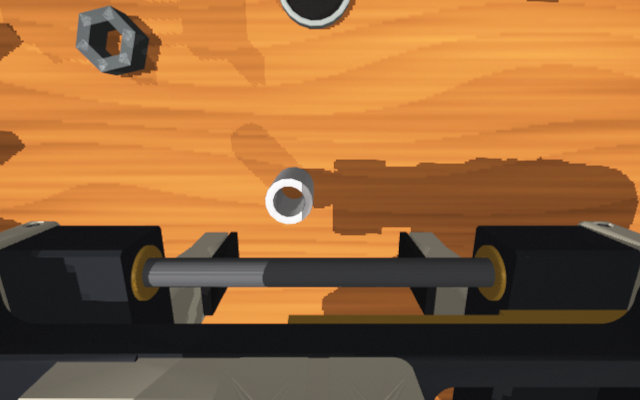

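The medium sleeve's ring is at (288,201), and both views agree on (0.4766, 0.1057) with the top at 60 mm.

```bash
python3 -m crank '[{"dx":-23.5,"dy":-0.5,"dz":20,"wx":0,"wy":0,"wz":0,"hand":100},{"dx":0,"dy":0,"dz":40,"wx":0,"wy":0,"wz":0,"hand":100},{"dx":0,"dy":0,"dz":45,"wx":0,"wy":0,"wz":0,"hand":100},{"dx":0,"dy":0,"dz":23,"wx":0,"wy":0,"wz":0,"hand":60},{"dx":0,"dy":0,"dz":0,"wx":0,"wy":0,"wz":0,"hand":50},{"dx":0,"dy":0,"dz":0,"wx":0,"wy":0,"wz":0,"hand":0},{"dx":0,"dy":0,"dz":0,"wx":0,"wy":0,"wz":0,"hand":0},{"dx":0,"dy":0,"dz":0,"wx":0,"wy":0,"wz":0,"hand":0},{"dx":0,"dy":0,"dz":0,"wx":0,"wy":0,"wz":0,"hand":0}]' 25
```

```text
time_s: 13.18
tcp_pos: [0.4777, 0.1066, 0.0239]
eef_rot: [-179.9, 0.0, -90.0]
contact_force: [-0.7, 0.6, 7.0]
gripper_width: 0.039
```

```bash
python3 -m crank '[{"dx":0,"dy":0,"dz":0,"wx":0,"wy":0,"wz":0,"hand":0},{"dx":0,"dy":0,"dz":0,"wx":0,"wy":0,"wz":0,"hand":0}]' 25;  python3 -m crank '[{"dx":0,"dy":0,"dz":-40,"wx":0,"wy":0,"wz":0,"hand":0},{"dx":0,"dy":0,"dz":-50,"wx":0,"wy":0,"wz":0,"hand":0},{"dx":6,"dy":-35,"dz":-45,"wx":0,"wy":0,"wz":0,"hand":0},{"dx":7,"dy":-40,"dz":-40,"wx":0,"wy":0,"wz":0,"hand":0},{"dx":7,"dy":-40,"dz":0,"wx":0,"wy":0,"wz":0,"hand":0},{"dx":0,"dy":0,"dz":0,"wx":0,"wy":0,"wz":0,"hand":0},{"dx":0,"dy":0,"dz":0,"wx":0,"wy":0,"wz":0,"hand":0}]' 25
python3 - <<'E'
from h import *
st,im,c=shot("pics/w8.png")
print(st["tcp_pos"],st["eef_rot"],st["joints"])
for n in ["holder_medium"]:
    for r in finder.place_of(n,"wrist")[:3]:
        X=atz(c,r["centre"],0);print(n,round(r["conf"],2),np.round(r["centre"]),X)
x,s=ringfit(im,[.65,.088],.011,c,[.032,.027],[1,-1],span=.02); print(x,s,proj(c,[*x,.011]))
E
```

```text
time_s: 13.42
tcp_pos: [0.4777, 0.1066, 0.0239]
eef_rot: [-179.9, 0.0, -90.0]
contact_force: [-1.4, -0.4, 7.5]
gripper_width: 0.0391
time_s: 14.3
tcp_pos: [0.5913, 0.086, 0.1971]
eef_rot: [179.9, -0.0, -90.1]
contact_force: [-0.6, 0.1, -2.7]
gripper_width: 0.0391
[0.59127552 0.08603227 0.1971401 ] [ 1.79875916e+02 -2.87387155e-02 -9.00749879e+01] [ 2.69816014e+01  1.45738464e+01 -1.17746725e+01 -3.43882867e-02
 -6.37750614e+01  6.29586088e+01]
holder_medium 0.95 [316. 126.] [0.64914462 0.08796943 0.        ]
[0.65129155 0.0844623 ] 67.73009290257478 [318.66389747 124.38607157]
```

View pics/w8.png

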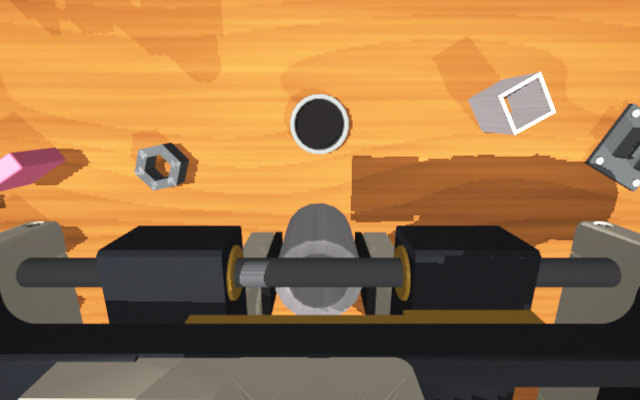

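The medium holder is at (319,124), the nut at (161,166), and the offcut at (520,103).

```bash
python3 -m crank '[{"dx":1,"dy":-15,"dz":25,"wx":0,"wy":0,"wz":0,"hand":0},{"dx":0,"dy":-15,"dz":25,"wx":0,"wy":0,"wz":0,"hand":0},{"dx":0,"dy":0,"dz":0,"wx":0,"wy":0,"wz":0,"hand":0},{"dx":0,"dy":0,"dz":0,"wx":0,"wy":0,"wz":0,"hand":0}]' 25
python3 - <<'E'
from h import *
st,im,c=shot("pics/w9.png")
print(st["tcp_pos"],st["eef_rot"],st["gripper_width"])
for z in (0,.011,.02):
    x,s=ringfit(im,[.6513,.0845],z,c,[.032,.027],[1,-1]); print(z,x,s,proj(c,[*x,z]))
E
```

```text
time_s: 14.9
tcp_pos: [0.6219, 0.0855, 0.1489]
eef_rot: [-180.0, -0.0, -90.0]
contact_force: [0.6, -0.4, -1.5]
gripper_width: 0.039
[0.62192636 0.08553157 0.14893841] [-1.79977182e+02 -4.77790799e-03 -9.00021952e+01] 0.03904684375264771
0 [0.65022569 0.08439237] 58.076708376428414 [318.44688365 158.82965803]
0.011 [0.65117589 0.08432942] 60.378249810487134 [318.5186186  159.35929948]
0.02 [0.65145817 0.08422757] 42.00950534781886 [318.63602562 160.35664117]
```

```bash
python3 -m crank '[{"dx":1,"dy":-15,"dz":20,"wx":0,"wy":0,"wz":0,"hand":0},{"dx":0,"dy":-15,"dz":20,"wx":0,"wy":0,"wz":0,"hand":0},{"dx":0,"dy":0,"dz":40,"wx":0,"wy":0,"wz":0,"hand":0},{"dx":0,"dy":0,"dz":25,"wx":0,"wy":0,"wz":0,"hand":0},{"dx":0,"dy":0,"dz":8,"wx":0,"wy":0,"wz":0,"hand":0},{"dx":0,"dy":0,"dz":3,"wx":0,"wy":0,"wz":0,"hand":0},{"dx":0,"dy":0,"dz":0,"wx":0,"wy":0,"wz":0,"hand":0},{"dx":0,"dy":0,"dz":0,"wx":0,"wy":0,"wz":0,"hand":0}]' 25;python3 -m crank '[{"dx":0,"dy":0,"dz":1.5,"wx":0,"wy":0,"wz":0,"hand":0},{"dx":0,"dy":0,"dz":1,"wx":0,"wy":0,"wz":0,"hand":0},{"dx":0,"dy":0,"dz":0,"wx":0,"wy":0,"wz":0,"hand":0}]' 25
```

```text
time_s: 15.95
tcp_pos: [0.6529, 0.0846, 0.0334]
eef_rot: [-179.9, 0.0, -90.0]
contact_force: [0.3, -0.3, -2.3]
gripper_width: 0.039
time_s: 16.32
tcp_pos: [0.6522, 0.0842, 0.0296]
eef_rot: [180.0, -0.0, -90.0]
contact_force: [-0.7, -0.1, -2.5]
gripper_width: 0.0391
```

```bash
python3 -m crank '[{"dx":0,"dy":0,"dz":0.8,"wx":0,"wy":0,"wz":0,"hand":0},{"dx":0,"dy":0,"dz":0,"wx":0,"wy":0,"wz":0,"hand":0}]' 25;python3 -m crank '[{"dx":0,"dy":0,"dz":0.8,"wx":0,"wy":0,"wz":0,"hand":0},{"dx":0,"dy":0,"dz":0,"wx":0,"wy":0,"wz":0,"hand":0}]' 25
```

```text
time_s: 16.58
tcp_pos: [0.6523, 0.0843, 0.029]
eef_rot: [-180.0, -0.0, -90.0]
contact_force: [-0.4, 0.2, 0.3]
gripper_width: 0.0391
time_s: 16.82
tcp_pos: [0.6524, 0.0843, 0.029]
eef_rot: [-180.0, -0.0, -90.0]
contact_force: [-2.8, -0.5, 5.8]
gripper_width: 0.0391
```

```bash
python3 -m crank '[{"dx":0,"dy":0,"dz":0,"wx":0,"wy":0,"wz":0,"hand":70},{"dx":0,"dy":0,"dz":0,"wx":0,"wy":0,"wz":0,"hand":70},{"dx":0,"dy":0,"dz":0,"wx":0,"wy":0,"wz":0,"hand":70},{"dx":0,"dy":0,"dz":-30,"wx":0,"wy":0,"wz":0,"hand":75},{"dx":0,"dy":0,"dz":-45,"wx":0,"wy":0,"wz":0,"hand":100},{"dx":0,"dy":25,"dz":-50,"wx":0,"wy":0,"wz":0,"hand":100},{"dx":20,"dy":40,"dz":-50,"wx":0,"wy":0,"wz":0,"hand":100},{"dx":0,"dy":0,"dz":0,"wx":0,"wy":0,"wz":0,"hand":100}]' 25
python3 - <<'E'
from h import *
st,im,c=shot("pics/w10.png")
print(st["tcp_pos"],st["eef_rot"],st["gripper_width"])
print(ringfit(im,[.651,.0844],.065,c,[.02,.013],[1,-1]))
E
```

```text
time_s: 17.82
tcp_pos: [0.5903, 0.0655, 0.2048]
eef_rot: [-179.6, 0.2, -90.0]
contact_force: [0.9, 0.4, 0.3]
gripper_width: 0.0873
[0.59030291 0.06545906 0.20477609] [-1.79571403e+02  1.58369257e-01 -9.00263039e+01] 0.08730005462213127
(array([0.65130035, 0.08342357]), np.float64(97.18332779355666))
```

View pics/w10.png

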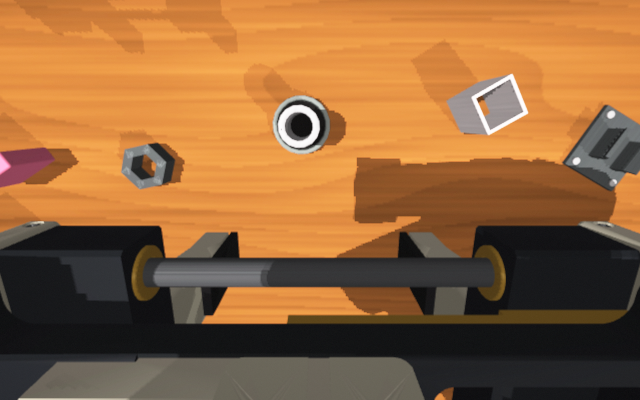

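The medium sleeve is standing centred at (301,125). On the way to the large sleeve I stop to measure the rack.

```bash
python3 -m crank '[{"dx":50,"dy":4,"dz":0,"wx":0,"wy":0,"wz":0,"hand":100},{"dx":52,"dy":4,"dz":0,"wx":0,"wy":0,"wz":0,"hand":100},{"dx":52,"dy":4,"dz":0,"wx":0,"wy":0,"wz":0,"hand":100},{"dx":52,"dy":4,"dz":0,"wx":0,"wy":0,"wz":0,"hand":100},{"dx":50,"dy":4,"dz":0,"wx":0,"wy":0,"wz":0,"hand":100},{"dx":45,"dy":2,"dz":0,"wx":0,"wy":0,"wz":0,"hand":100},{"dx":0,"dy":0,"dz":0,"wx":0,"wy":0,"wz":0,"hand":100},{"dx":0,"dy":0,"dz":0,"wx":0,"wy":0,"wz":0,"hand":100}]' 25
python3 - <<'E'
from h import *
import pickle
st,im,c=shot("pics/w11.png"); pickle.dump(st,open("w11.pkl","wb"))
print(st["tcp_pos"],st["eef_rot"],st["gripper_width"])
for r in finder.place_of("rack","wrist")[:3]:
        X=atz(c,r["centre"],0);print(round(r["conf"],2),np.round(r["centre"]),X)
E
```

```text
time_s: 18.88
tcp_pos: [0.5675, -0.2353, 0.1982]
eef_rot: [179.9, 0.0, -90.1]
contact_force: [0.5, 0.0, -0.0]
gripper_width: 0.0877
[ 0.56752383 -0.23531921  0.1981963 ] [ 1.79878981e+02  2.68062017e-02 -9.00932115e+01] 0.08772771396662273
0.79 [346. 126.] [ 0.62528413 -0.26780258  0.        ]
```

View pics/w11.png

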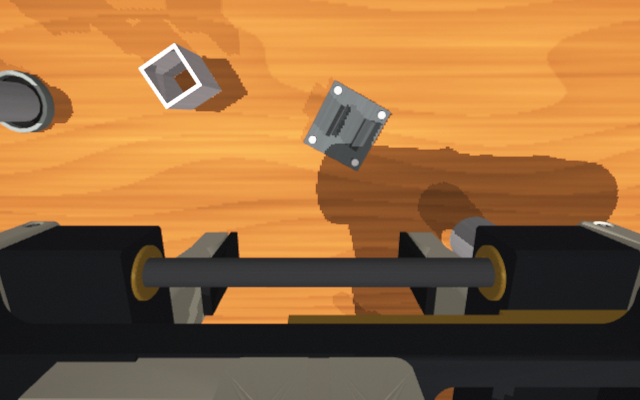

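The rack is at (347,126), with its plates slanted. The large sleeve is next.

```bash
python3 -m crank '[{"dx":40,"dy":20,"dz":7,"wx":0,"wy":0,"wz":0,"hand":100},{"dx":40,"dy":20,"dz":7,"wx":0,"wy":0,"wz":0,"hand":100},{"dx":40,"dy":20,"dz":7,"wx":0,"wy":0,"wz":0,"hand":100},{"dx":40,"dy":15,"dz":7,"wx":0,"wy":0,"wz":0,"hand":100},{"dx":0,"dy":0,"dz":0,"wx":0,"wy":0,"wz":0,"hand":100},{"dx":0,"dy":0,"dz":0,"wx":0,"wy":0,"wz":0,"hand":100}]' 25
python3 - <<'E'
from h import *
import pickle
st,im,c=shot("pics/w12.png")
print(st["tcp_pos"],st["eef_rot"],st["joints"])
for z in (.05,.06,.07):
    x,s=ringfit(im,[.493,-.423],z,c,[.028,.021],[1,-1]); print(z,x,s,proj(c,[*x,z]))
E
```

```text
time_s: 19.73
tcp_pos: [0.4931, -0.3945, 0.1716]
eef_rot: [-180.0, 0.0, -90.0]
contact_force: [-0.0, 1.4, 1.2]
gripper_width: 0.0876
[ 0.49310479 -0.39449765  0.17158178] [-1.79999783e+02  7.19859966e-03 -9.00024180e+01] [-2.09835450e+01  1.87175359e+01 -9.46319315e+00 -7.71332274e-03
 -6.18216457e+01  1.10984770e+02]
0.05 [ 0.48971442 -0.42537042] 37.4773172305447 [350.46924919 196.69593465]
0.06 [ 0.49208884 -0.42412131] 38.671849312036684 [350.25744294 196.9233349 ]
0.07 [ 0.49406228 -0.42280052] 26.536111369969476 [349.93462342 197.61693177]
```

View pics/w12.png

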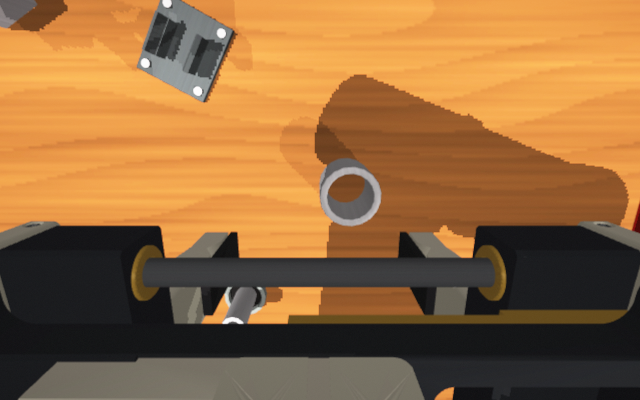

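Large sleeve at (0.4923, −0.4238), top at 60 mm, consistent with the earlier view.

```bash
python3 -m crank '[{"dx":29.3,"dy":0.7,"dz":20,"wx":0,"wy":0,"wz":0,"hand":100},{"dx":0,"dy":0,"dz":40,"wx":0,"wy":0,"wz":0,"hand":100},{"dx":0,"dy":0,"dz":50,"wx":0,"wy":0,"wz":0,"hand":100},{"dx":0,"dy":0,"dz":39,"wx":0,"wy":0,"wz":0,"hand":100},{"dx":0,"dy":0,"dz":0,"wx":0,"wy":0,"wz":0,"hand":75},{"dx":0,"dy":0,"dz":0,"wx":0,"wy":0,"wz":0,"hand":60},{"dx":0,"dy":0,"dz":0,"wx":0,"wy":0,"wz":0,"hand":0},{"dx":0,"dy":0,"dz":0,"wx":0,"wy":0,"wz":0,"hand":0},{"dx":0,"dy":0,"dz":0,"wx":0,"wy":0,"wz":0,"hand":0}]' 35
```

```text
time_s: 20.9
tcp_pos: [0.4929, -0.4247, 0.0245]
eef_rot: [-179.9, -0.1, -90.0]
contact_force: [0.4, 3.5, 6.6]
gripper_width: 0.0542
```

```bash
python3 -m crank '[{"dx":0,"dy":0,"dz":-20,"wx":0,"wy":0,"wz":0,"hand":0},{"dx":0,"dy":0,"dz":-40,"wx":0,"wy":0,"wz":0,"hand":0},{"dx":0,"dy":0,"dz":-50,"wx":0,"wy":0,"wz":0,"hand":0},{"dx":-30,"dy":0,"dz":-50,"wx":0,"wy":0,"wz":0,"hand":0},{"dx":-45,"dy":2,"dz":-20,"wx":0,"wy":0,"wz":0,"hand":0},{"dx":-50,"dy":2,"dz":0,"wx":0,"wy":0,"wz":0,"hand":0},{"dx":-50,"dy":2,"dz":0,"wx":0,"wy":0,"wz":0,"hand":0},{"dx":-50,"dy":2,"dz":0,"wx":0,"wy":0,"wz":0,"hand":0},{"dx":-50,"dy":2,"dz":0,"wx":0,"wy":0,"wz":0,"hand":0},{"dx":-50,"dy":2,"dz":0,"wx":0,"wy":0,"wz":0,"hand":0}]' 35; python3 -m crank '[{"dx":-50,"dy":2,"dz":0,"wx":0,"wy":0,"wz":0,"hand":0},{"dx":-50,"dy":2,"dz":0,"wx":0,"wy":0,"wz":0,"hand":0},{"dx":-45,"dy":15,"dz":0,"wx":0,"wy":0,"wz":0,"hand":0},{"dx":-45,"dy":15,"dz":0,"wx":0,"wy":0,"wz":0,"hand":0},{"dx":-45,"dy":15,"dz":0,"wx":0,"wy":0,"wz":0,"hand":0},{"dx":-45,"dy":15,"dz":0,"wx":0,"wy":0,"wz":0,"hand":0},{"dx":-45,"dy":20,"dz":0,"wx":0,"wy":0,"wz":0,"hand":0},{"dx":-35,"dy":20,"dz":0,"wx":0,"wy":0,"wz":0,"hand":0},{"dx":0,"dy":0,"dz":0,"wx":0,"wy":0,"wz":0,"hand":0},{"dx":0,"dy":0,"dz":0,"wx":0,"wy":0,"wz":0,"hand":0}]' 35; python3 - <<'E'
from h import *
st,im,c=shot("pics/w13.png")
print(st["tcp_pos"],st["eef_rot"],st["joints"])
for n in ["holder_large"]:
    for r in finder.place_of(n,"wrist")[:3]:
        X=atz(c,r["centre"],0);print(n,round(r["conf"],2),np.round(r["centre"]),X)
x,s=ringfit(im,[.371,.317],.011,c,[.040,.035],[1,-1],span=.02); print(x,s,proj(c,[*x,.011]))
E
```

```text
time_s: 22.15
tcp_pos: [0.4794, -0.098, 0.2028]
eef_rot: [-180.0, 0.0, -90.1]
contact_force: [0.8, 0.4, -3.5]
gripper_width: 0.0546
time_s: 23.4
tcp_pos: [0.376, 0.2601, 0.2026]
eef_rot: [180.0, -0.0, -90.0]
contact_force: [-0.0, -0.8, -3.4]
gripper_width: 0.0546
[0.37601975 0.26014588 0.20257833] [ 1.79975981e+02 -1.02643143e-02 -9.00090240e+01] [ 5.94644278e+01  6.70178887e-01 -2.76158509e+01 -1.75712481e-02
 -6.17350131e+01  3.05348698e+01]
holder_large 0.71 [282. 188.] [0.3629793 0.3017625 0.       ]
[0.36569143 0.30342756] 55.484747136974455 [279.92673194 187.32492075]
```

View pics/w13.png

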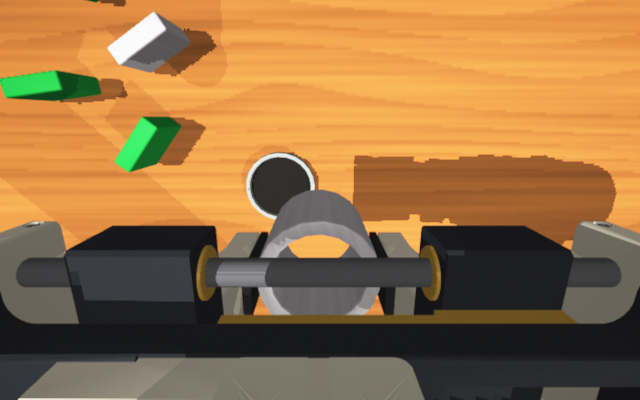

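```bash
python3 -m crank '[{"dx":8,"dy":10,"dz":-10,"wx":0,"wy":0,"wz":0,"hand":0},{"dx":7,"dy":10,"dz":-10,"wx":0,"wy":0,"wz":0,"hand":0},{"dx":0,"dy":0,"dz":0,"wx":0,"wy":0,"wz":0,"hand":0},{"dx":0,"dy":0,"dz":0,"wx":0,"wy":0,"wz":0,"hand":0}]' 35; python3 - <<'E'
from h import *
st,im,c=shot("pics/w14.png")
print(st["tcp_pos"],st["eef_rot"])
for z in (0,.011,.02):
    x,s=ringfit(im,[.366,.304],z,c,[.040,.035],[1,-1],span=.02); print(x,s,proj(c,[*x,z]))
x,s=ringfit(im,[.366,.304],.011,c,[.040,.035],[1,-1],span=.02)
for r in (.04,.035):
    for t in np.linspace(0,6.28,60):
        u=proj(c,[x[0]+r*np.cos(t),x[1]+r*np.sin(t),.011]); cv2.circle(im,tuple(int(round(v*8)) for v in u),3,(0,0,255),-1,shift=3)
cv2.imwrite("pics/w14f.png",cv2.resize(im[100:240,180:380],None,fx=3,fy=3,interpolation=cv2.INTER_NEAREST))
E
```

```text
time_s: 24.0
tcp_pos: [0.3564, 0.2455, 0.2231]
eef_rot: [-180.0, 0.1, -90.0]
contact_force: [0.2, 0.6, -3.7]
gripper_width: 0.0545
[0.35636781 0.24554792 0.22306942] [-1.79967147e+02  6.63113824e-02 -9.00386384e+01]
[0.36438799 0.30510808] 70.06354284482255 [269.55155805 167.39443298]
[0.36583866 0.30374319] 73.7762209253814 [269.24071285 167.64750735]
[0.36697157 0.30267893] 54.07302255737445 [268.92964604 167.91170159]
```

View pics/w14f.png

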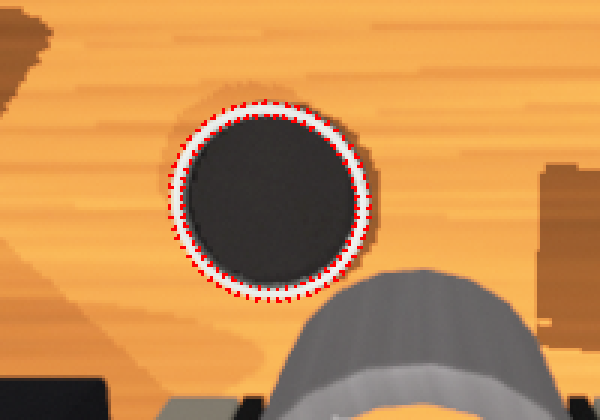

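```bash
python3 -m crank '[{"dx":-29,"dy":-4.7,"dz":20,"wx":0,"wy":0,"wz":0,"hand":0},{"dx":-29,"dy":-4.7,"dz":30,"wx":0,"wy":0,"wz":0,"hand":0},{"dx":0,"dy":0,"dz":50,"wx":0,"wy":0,"wz":0,"hand":0},{"dx":0,"dy":0,"dz":50,"wx":0,"wy":0,"wz":0,"hand":0},{"dx":0,"dy":0,"dz":25,"wx":0,"wy":0,"wz":0,"hand":0},{"dx":0,"dy":0,"dz":10,"wx":0,"wy":0,"wz":0,"hand":0},{"dx":0,"dy":0,"dz":3,"wx":0,"wy":0,"wz":0,"hand":0},{"dx":0,"dy":0,"dz":0,"wx":0,"wy":0,"wz":0,"hand":0},{"dx":0,"dy":0,"dz":0,"wx":0,"wy":0,"wz":0,"hand":0}]' 35; python3 -m crank '[{"dx":0,"dy":0,"dz":1,"wx":0,"wy":0,"wz":0,"hand":0},{"dx":0,"dy":0,"dz":1,"wx":0,"wy":0,"wz":0,"hand":0},{"dx":0,"dy":0,"dz":0,"wx":0,"wy":0,"wz":0,"hand":0}]' 35
```

```text
time_s: 25.18
tcp_pos: [0.3663, 0.3043, 0.0357]
eef_rot: [-179.9, 0.1, -90.0]
contact_force: [0.1, -0.5, -4.7]
gripper_width: 0.0541
time_s: 25.55
tcp_pos: [0.3658, 0.3035, 0.0327]
eef_rot: [-180.0, 0.0, -90.0]
contact_force: [0.6, -0.2, -2.8]
gripper_width: 0.0544
```

```bash
python3 -m crank '[{"dx":0,"dy":0,"dz":1,"wx":0,"wy":0,"wz":0,"hand":0},{"dx":0,"dy":0,"dz":1,"wx":0,"wy":0,"wz":0,"hand":0},{"dx":0,"dy":0,"dz":0,"wx":0,"wy":0,"wz":0,"hand":0}]' 35;python3 -m crank '[{"dx":0,"dy":0,"dz":0.8,"wx":0,"wy":0,"wz":0,"hand":0},{"dx":0,"dy":0,"dz":0,"wx":0,"wy":0,"wz":0,"hand":0}]' 35;python3 -m crank '[{"dx":0,"dy":0,"dz":0.8,"wx":0,"wy":0,"wz":0,"hand":0},{"dx":0,"dy":0,"dz":0,"wx":0,"wy":0,"wz":0,"hand":0}]' 35
```

```text
time_s: 25.92
tcp_pos: [0.3658, 0.3035, 0.0305]
eef_rot: [180.0, -0.0, -90.0]
contact_force: [-0.4, -0.3, -3.6]
gripper_width: 0.0545
time_s: 26.18
tcp_pos: [0.3658, 0.3035, 0.0298]
eef_rot: [180.0, -0.0, -90.0]
contact_force: [-0.2, 0.3, -3.7]
gripper_width: 0.0545
time_s: 26.42
tcp_pos: [0.3658, 0.3036, 0.0295]
eef_rot: [-180.0, 0.0, -90.0]
contact_force: [-2.2, -1.6, 4.2]
gripper_width: 0.0544
```

```bash
python3 -m crank '[{"dx":0,"dy":0,"dz":0,"wx":0,"wy":0,"wz":0,"hand":95},{"dx":0,"dy":0,"dz":0,"wx":0,"wy":0,"wz":0,"hand":95},{"dx":0,"dy":0,"dz":0,"wx":0,"wy":0,"wz":0,"hand":95},{"dx":0,"dy":0,"dz":0,"wx":0,"wy":0,"wz":0,"hand":95},{"dx":0,"dy":0,"dz":-30,"wx":0,"wy":0,"wz":0,"hand":100},{"dx":0,"dy":0,"dz":-45,"wx":0,"wy":0,"wz":0,"hand":100},{"dx":0,"dy":0,"dz":-50,"wx":0,"wy":0,"wz":0,"hand":100},{"dx":-10,"dy":0,"dz":-50,"wx":0,"wy":0,"wz":0,"hand":100},{"dx":0,"dy":0,"dz":0,"wx":0,"wy":0,"wz":0,"hand":100},{"dx":0,"dy":0,"dz":0,"wx":0,"wy":0,"wz":0,"hand":100}]' 35; python3 - <<'E'
from h import *
import pickle
st,im,c=shot("pics/w15.png"); pickle.dump(st,open("w15.pkl","wb"))
print(st["tcp_pos"],st["eef_rot"],st["gripper_width"])
print(ringfit(im,[.366,.3035],.065,c,[.028,.021],[1,-1]))
for r in finder.place_of("spacer_c","wrist")[:5]:
        X=atz(c,r["centre"],.028);print(round(r["conf"],2),np.round(r["centre"]),X)
E
```

```text
time_s: 27.68
tcp_pos: [0.3655, 0.3132, 0.2036]
eef_rot: [180.0, 0.0, -90.1]
contact_force: [0.7, -0.3, 0.2]
gripper_width: 0.0876
[0.36546006 0.31321706 0.20359369] [ 1.79968597e+02  2.26052547e-03 -9.00523236e+01] 0.08760726717805437
(array([0.36493447, 0.30244891]), np.float64(64.85874605533792))
0.87 [199. 132.] [0.41818312 0.43771205 0.028     ]
0.86 [205.  30.] [0.51480083 0.42175895 0.028     ]
0.64 [108.  75.] [0.47445033 0.52312032 0.028     ]
```

View pics/w15.png

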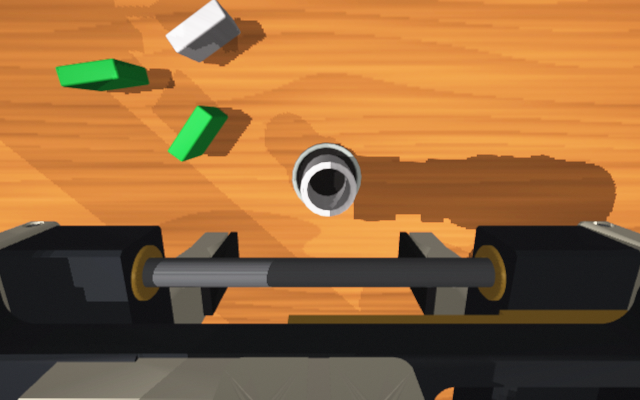

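The large sleeve is seated at (329,190). Spacer candidates in this view are grey steel at (203,30), green at (102,75) and green at (198,133). Only the uncoloured bright one fits the description. I'll move closer and take an enlarged crop to confirm.

```bash
python3 -m crank '[{"dx":-35,"dy":-35,"dz":0,"wx":0,"wy":0,"wz":0,"hand":100},{"dx":-35,"dy":-40,"dz":0,"wx":0,"wy":0,"wz":0,"hand":100},{"dx":-30,"dy":-35,"dz":0,"wx":0,"wy":0,"wz":0,"hand":100},{"dx":0,"dy":0,"dz":0,"wx":0,"wy":0,"wz":0,"hand":100},{"dx":0,"dy":0,"dz":0,"wx":0,"wy":0,"wz":0,"hand":100}]' 35; python3 - <<'E'
from h import *
import pickle
st,im,c=shot("pics/w16.png"); pickle.dump(st,open("w16.pkl","wb"))
print(st["tcp_pos"],st["eef_rot"],st["joints"])
R=finder.masks_of("spacer_c","wrist")
for r in R: print(r["conf"],r["rect"], im[r["mask"]].mean(0))
np.save("m16.npy",np.array([r["mask"] for r in R]))
for r in finder.place_of("spacer_c","wrist")[:5]:
        X=atz(c,r["centre"],.028);print(round(r["conf"],2),np.round(r["centre"]),X)
u,v=proj(c,[.515,.422,.03]).astype(int)
y0=max(v-75,0);x0=max(u-100,0)
cv2.imwrite("pics/w16c.png",cv2.resize(im[y0:y0+150,x0:x0+200],None,fx=4,fy=4,interpolation=cv2.INTER_NEAREST)); print(x0,y0)
E
```

```text
time_s: 28.4
tcp_pos: [0.4754, 0.4126, 0.2021]
eef_rot: [179.9, -0.2, -90.1]
contact_force: [-0.1, 0.6, 0.5]
gripper_width: 0.0875
[0.47544384 0.41259906 0.20212555] [ 1.79884969e+02 -1.60418322e-01 -9.00693633e+01] [ 5.86814720e+01  1.73439802e+01 -7.23481284e+00 -1.66049313e-02
 -6.56180262e+01  3.12558845e+01]
0.9 [330.3, 48.9, 60.8, 53.6] [200.5280567  167.97578263 233.70702894]
0.82 [293.6, 229.8, 42.2, 51.7] [ 59.86671863 165.87451286  33.93764614]
0.71 [212.8, 183.2, 72.5, 33.2] [ 63.73464052 165.06339869  43.28169935]
0.62 [308.5, 147.1, 58.2, 45.2] [221.54405821 224.54729184 230.90460792]
0.97 [214. 182.] [0.47477885 0.52455383 0.028     ]
0.6 [329.  54.] [0.6029592  0.39998635 0.028     ]
0.57 [294. 232.] [0.41602121 0.43920846 0.028     ]
0.55 [306. 150.] [0.50919409 0.42372125 0.028     ]
207 69
```

View pics/w16.png

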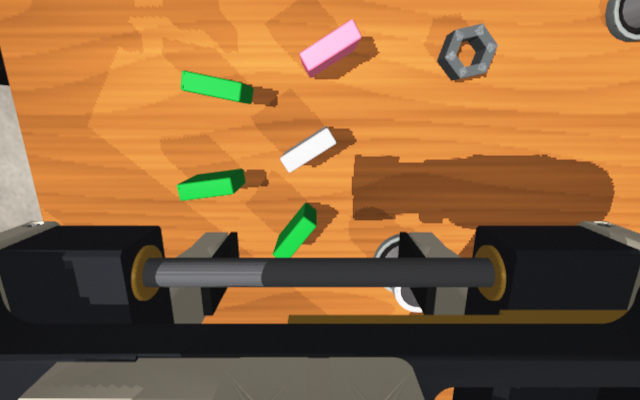

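View pics/w16c.png

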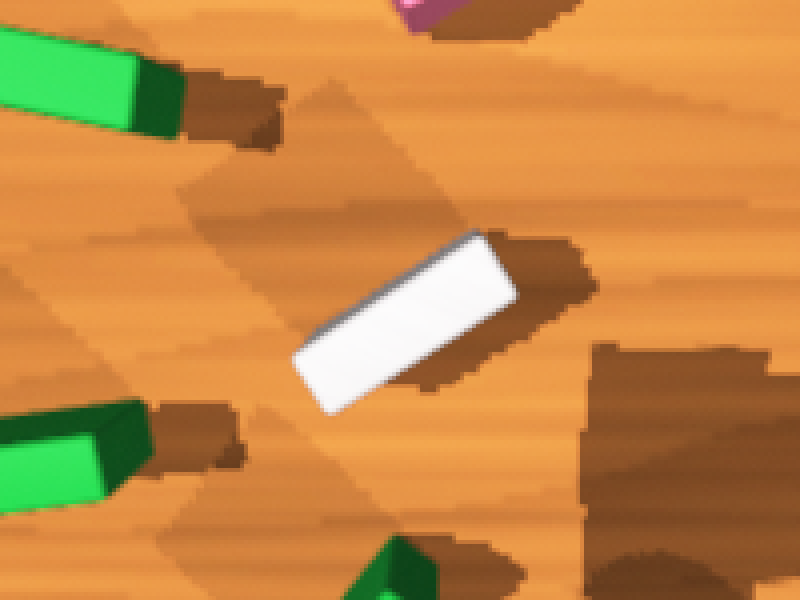

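The crop confirms the spacer is the bright uncoloured block at (308,150); its neighbours are green and pink. Next I fit its top face, the neighbours' near ends, and the rack.

```bash
python3 - <<'E'
from h import *
import pickle
im=cv2.imread("pics/w16.png"); st=pickle.load(open("w16.pkl","rb")); c=cam("wrist",st)
def topfit(m,z):
    cs,_=cv2.findContours(m.astype(np.uint8),cv2.RETR_EXTERNAL,cv2.CHAIN_APPROX_NONE)
    k=max(cs,key=cv2.contourArea)[:,0,:].astype(float)
    W=np.array([atz(c,p,z)[:2] for p in k])
    r=cv2.minAreaRect((W*1000).astype(np.float32)); return r,cv2.boxPoints(r)
hsv=cv2.cvtColor(im,cv2.COLOR_BGR2HSV)
m=(hsv[...,1]<40)&(hsv[...,2]>215); q=np.zeros_like(m); q[110:190,270:350]=1; m&=q
for z in (.05,.056,.062): print(z,topfit(m,z)[0])
print(topfit(m,.056)[1])
mk=np.load("m16.npy")
g=(hsv[...,0]>50)&(hsv[...,0]<75)&(hsv[...,1]>100)&(hsv[...,2]>180)
for nm,x0,x1,y0,y1 in [("g1",170,260,160,210),("g2",170,260,60,110),("g3",265,325,195,262)]:
    w=np.zeros_like(g);w[y0:y1,x0:x1]=1
    print(nm,topfit(g&w,.056)[0],topfit(g&w,.056)[1].round().tolist())
E
python3 - <<'E'
from h import *
im=cv2.imread("pics/w11.png");cv2.imwrite("pics/w11c.png",cv2.resize(im[70:180,290:410],None,fx=5,fy=5,interpolation=cv2.INTER_CUBIC))
im=cv2.imread("pics/w12.png");cv2.imwrite("pics/w12c.png",cv2.resize(im[0:110,120:250],None,fx=5,fy=5,interpolation=cv2.INTER_CUBIC))
E
```

```text
0.05 ((511.4018859863281, 422.1240234375), (17.22940444946289, 55.822166442871094), 32.23660659790039)
0.056 ((512.047607421875, 421.9276428222656), (16.896774291992188, 54.74440002441406), 32.236602783203125)
0.062 ((512.693359375, 421.7312316894531), (16.564119338989258, 53.66660690307617), 32.236629486083984)
[[490.30072 440.57397]
 [519.50226 394.2683 ]
 [533.7945  403.2813 ]
 [504.59296 449.58698]]
g1 ((473.716552734375, 525.584716796875), (16.31456756591797, 54.08442687988281), 7.499657154083252) [[462.0, 551.0], [469.0, 498.0], [485.0, 500.0], [478.0, 553.0]]
g2 ((571.3194580078125, 510.576904296875), (54.06216812133789, 16.334218978881836), 78.56919860839844) [[558.0, 486.0], [574.0, 482.0], [585.0, 535.0], [569.0, 539.0]]
g3 ((418.2730712890625, 437.231689453125), (16.545045852661133, 53.60524368286133), 51.713287353515625) [[392.0, 447.0], [434.0, 414.0], [444.0, 427.0], [402.0, 460.0]]
```

View pics/w11c.png

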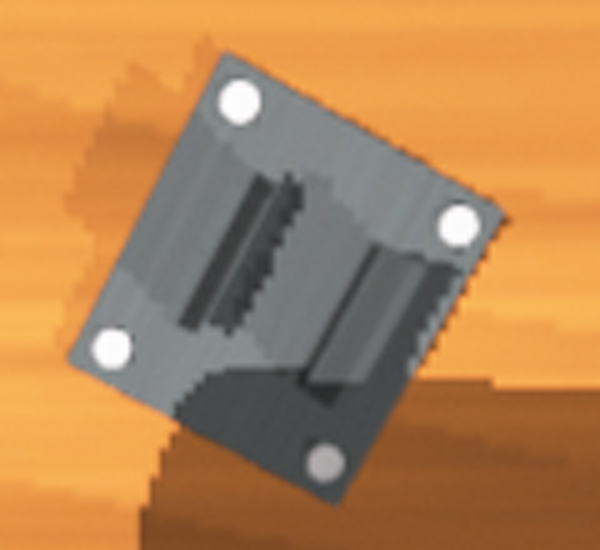

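View pics/w12c.png

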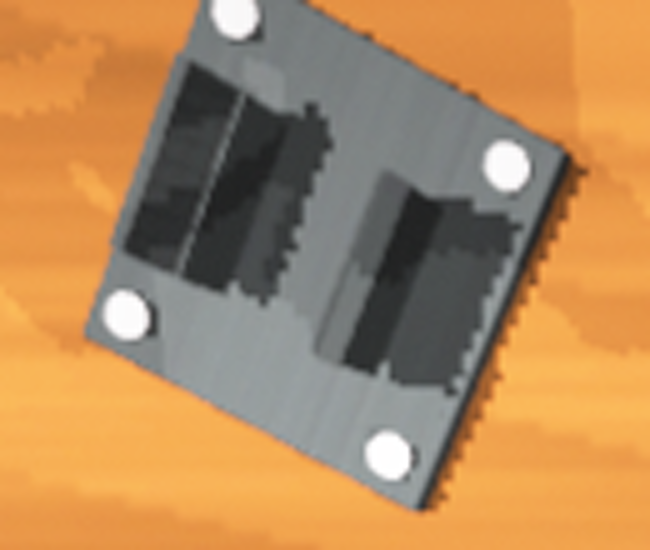

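```bash
python3 - <<'E'
from h import *
import pickle
st=pickle.load(open("w15.pkl","rb")); c15=cam("wrist",st); im=cv2.imread("pics/w15.png")
c16=cam("wrist",pickle.load(open("w16.pkl","rb")))
for cx in [[490.3,440.6,56],[519.5,394.3,56],[533.8,403.3,56],[504.6,449.6,56]]:
    print("w15",proj(c15,np.array(cx)/1e3).round(1))
cv2.imwrite("pics/w15c.png",cv2.resize(im[0:75,150:260],None,fx=6,fy=6,interpolation=cv2.INTER_NEAREST))
# rack bolts
st11=pickle.load(open("w11.pkl","rb")); c11=cam("wrist",st11)
st12=dict(tcp_pos=np.array([0.49310479,-0.39449765,0.17158178]),eef_rot=np.array([-179.999783,7.19859966e-03,-90.0024180])); c12=cam("wrist",st12)
def bolts(fn,g,thr):
    im=cv2.cvtColor(cv2.imread(fn),cv2.COLOR_BGR2HSV); o=[]
    for u,v in g:
        y0=max(int(v)-7,0);x0=int(u)-7
        p=im[y0:y0+15,x0:x0+15]; m=(p[...,1]<25)&(p[...,2]>thr)
        ys,xs=np.nonzero(m); o.append([xs.mean()+x0,ys.mean()+y0]); 
    return np.array(o)
b11=bolts("pics/w11.png",[(338,90.6),(381.6,115.2),(355,162.6),(312.4,139.6)],150)
b12=bolts("pics/w12.png",[(167,3.5),(221.2,33),(197.6,91),(145.6,63)],200)
b12[0]=[167,3]
X=[]
for a,b in zip(b11,b12):
    x,e=tri([(c11,a),(c12,b)]); X.append(x); print(a,b,x.round(4),e)
X=np.array(X); print("centre",X.mean(0), "w11 only z.008",np.mean([atz(c11,a,.008) for a in b11],0),"w12",np.mean([atz(c12,a,.008) for a in b12],0))
for i in range(4):
    d=X[(i+1)%4]-X[i]; print(np.linalg.norm(d[:2]),np.degrees(np.arctan2(d[1],d[0])))
P=[atz(c11,a,.008) for a in b11]
for i in range(4):
    d=P[(i+1)%4]-P[i]; print("w11",np.linalg.norm(d[:2]),np.degrees(np.arctan2(d[1],d[0])))
E
```

```text
w15 [176.1  52.4]
w15 [224.7  16.1]
w15 [213.   -2.3]
w15 [164.1  34.9]
[337.453125  89.90625 ] [167.   3.] [ 0.6628 -0.2567  0.0073] [np.float64(0.2), np.float64(0.2)]
[381.22222222 114.88888889] [220.88235294  32.83823529] [ 0.6374 -0.3043  0.0085] [np.float64(0.1), np.float64(0.1)]
[354.4137931  162.27586207] [197.13043478  90.65217391] [ 0.5862 -0.2769  0.0085] [np.float64(0.2), np.float64(0.2)]
[311.83333333 139.28333333] [144.80882353  62.55882353] [ 0.6117 -0.2292  0.0084] [np.float64(0.2), np.float64(0.2)]
centre [ 0.62448997 -0.26677484  0.0081943 ] w11 only z.008 [ 0.62439087 -0.26677814  0.008     ] w12 [ 0.62455252 -0.26674304  0.008     ]
0.0540249505826953 -118.06809240662437
0.05811604543491669 151.77533316244734
0.05401641475778577 61.810701998228275
0.058001754584031597 -28.21642401089912
w11 0.05413693817814805 -118.29120916920888
w11 0.05825567614154899 151.7881595900296
w11 0.05410628033889121 61.80526782352628
w11 0.05834683299712016 -28.18178347391664
```

View pics/w15c.png

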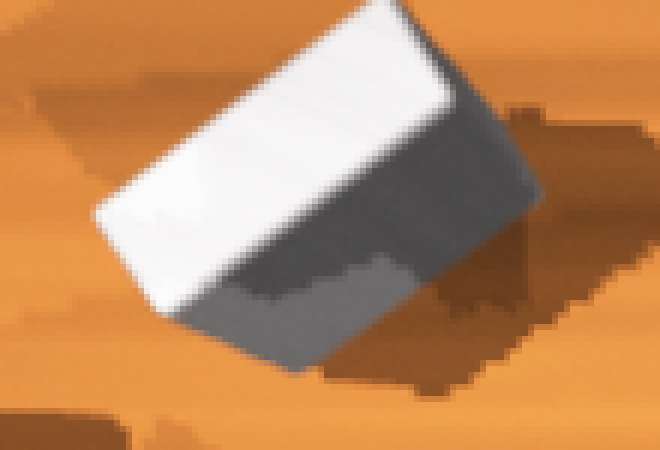

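The rack bolts triangulate to centre (0.6245, −0.2668), long axis −28.1°, z ≈ 8 mm, with spacings of 58 and 54 mm. The spacer is at (0.5123, 0.4219), long axis −57.8°. I'll turn over it and check.

```bash
python3 -m crank '[{"dx":-4.7,"dy":-18.5,"dz":0,"wx":0,"wy":0,"wz":0,"hand":80},{"dx":-4.7,"dy":-18.5,"dz":0,"wx":0,"wy":0,"wz":0,"hand":80},{"dx":0,"dy":0,"dz":12,"wx":0,"wy":0,"wz":-8,"hand":80},{"dx":0,"dy":0,"dz":12,"wx":0,"wy":0,"wz":-8,"hand":80},{"dx":0,"dy":0,"dz":12,"wx":0,"wy":0,"wz":-8,"hand":80},{"dx":0,"dy":0,"dz":12,"wx":0,"wy":0,"wz":-8.3,"hand":80},{"dx":0,"dy":0,"dz":0,"wx":0,"wy":0,"wz":0,"hand":80},{"dx":0,"dy":0,"dz":0,"wx":0,"wy":0,"wz":0,"hand":80},{"dx":0,"dy":0,"dz":0,"wx":0,"wy":0,"wz":0,"hand":80}]' 40; python3 - <<'E'
from h import *
import pickle
st,im,c=shot("pics/w17.png"); pickle.dump(st,open("w17.pkl","wb"))
print(st["tcp_pos"],st["eef_rot"],st["joints"],st["gripper_width"])
hsv=cv2.cvtColor(im,cv2.COLOR_BGR2HSV)
m=((hsv[...,1]<40)&(hsv[...,2]>200)).astype(np.uint8); m[:150]=0;m[230:]=0;m[:,:260]=0;m[:,380:]=0
k=max(cv2.findContours(m,cv2.RETR_EXTERNAL,cv2.CHAIN_APPROX_NONE)[0],key=cv2.contourArea)[:,0,:].astype(float)
for z in (.05,.056,.062):
    W=np.array([atz(c,p,z)[:2] for p in k]); print(z,cv2.minAreaRect((W*1000).astype(np.float32)))
E
```

```text
time_s: 29.68
tcp_pos: [0.5131, 0.4231, 0.157]
eef_rot: [-179.9, 0.0, -57.8]
contact_force: [0.3, 0.5, 1.0]
gripper_width: 0.0702
[0.51306058 0.42306134 0.15695162] [-1.79930150e+02  2.21677070e-02 -5.78341196e+01] [ 5.62770630e+01  2.23084878e+01 -6.07865041e+00  9.44146760e-03
 -6.15400509e+01  6.58843098e+01] 0.07015895312938619
0.05 ((510.84442138671875, 421.1748352050781), (16.485111236572266, 55.79221725463867), 32.12605667114258)
0.056 ((512.20849609375, 422.0313415527344), (16.11298370361328, 54.532840728759766), 32.12560272216797)
0.062 ((513.57275390625, 422.887939453125), (15.740896224975586, 53.27342224121094), 32.12565231323242)
```

View pics/w17.png

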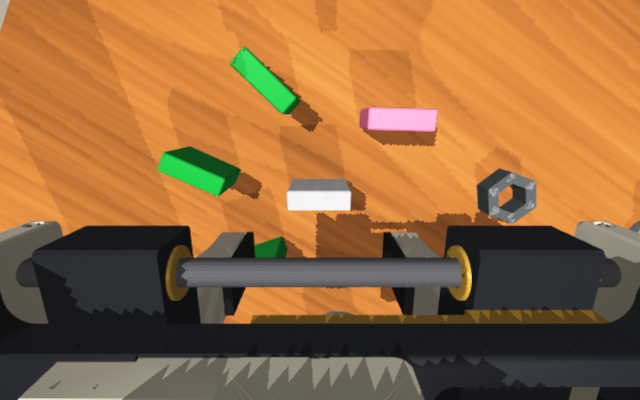

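The spacer is aligned across the jaws at (319,195), and both views give (0.5122, 0.4220) with a 56 mm top. I descend and grip.

```bash
python3 -m crank '[{"dx":0.4,"dy":1.3,"dz":30,"wx":0,"wy":0,"wz":0,"hand":80},{"dx":0,"dy":0,"dz":40,"wx":0,"wy":0,"wz":0,"hand":80},{"dx":0,"dy":0,"dz":40,"wx":0,"wy":0,"wz":0,"hand":80},{"dx":0,"dy":0,"dz":23,"wx":0,"wy":0,"wz":0,"hand":80},{"dx":0,"dy":0,"dz":0,"wx":0,"wy":0,"wz":0,"hand":70},{"dx":0,"dy":0,"dz":0,"wx":0,"wy":0,"wz":0,"hand":60},{"dx":0,"dy":0,"dz":0,"wx":0,"wy":0,"wz":0,"hand":0},{"dx":0,"dy":0,"dz":0,"wx":0,"wy":0,"wz":0,"hand":0},{"dx":0,"dy":0,"dz":0,"wx":0,"wy":0,"wz":0,"hand":0}]' 40
```

```text
time_s: 30.85
tcp_pos: [0.5125, 0.4225, 0.0244]
eef_rot: [-179.9, 0.0, -57.7]
contact_force: [-2.6, -0.4, 6.4]
gripper_width: 0.0558
```

```bash
python3 -m crank '[{"dx":0,"dy":0,"dz":-20,"wx":0,"wy":0,"wz":0,"hand":0},{"dx":0,"dy":0,"dz":-40,"wx":0,"wy":0,"wz":0,"hand":0},{"dx":0,"dy":0,"dz":-40,"wx":0,"wy":0,"wz":0,"hand":0},{"dx":0,"dy":0,"dz":-30,"wx":0,"wy":0,"wz":-9.9,"hand":0},{"dx":0,"dy":0,"dz":-30,"wx":0,"wy":0,"wz":-9.9,"hand":0},{"dx":0,"dy":0,"dz":-20,"wx":0,"wy":0,"wz":-9.8,"hand":0},{"dx":20,"dy":30,"dz":0,"wx":0,"wy":0,"wz":0,"hand":0},{"dx":28,"dy":42,"dz":0,"wx":0,"wy":0,"wz":0,"hand":0},{"dx":28,"dy":42,"dz":0,"wx":0,"wy":0,"wz":0,"hand":0},{"dx":28,"dy":42,"dz":0,"wx":0,"wy":0,"wz":0,"hand":0}]' 40; python3 -m crank '[{"dx":28,"dy":42,"dz":0,"wx":0,"wy":0,"wz":0,"hand":0},{"dx":28,"dy":42,"dz":0,"wx":0,"wy":0,"wz":0,"hand":0},{"dx":28,"dy":42,"dz":0,"wx":0,"wy":0,"wz":0,"hand":0},{"dx":28,"dy":42,"dz":0,"wx":0,"wy":0,"wz":0,"hand":0},{"dx":28,"dy":42,"dz":0,"wx":0,"wy":0,"wz":0,"hand":0},{"dx":28,"dy":42,"dz":0,"wx":0,"wy":0,"wz":0,"hand":0},{"dx":28,"dy":42,"dz":0,"wx":0,"wy":0,"wz":0,"hand":0}]' 40; python3 - <<'E'
from h import *
st=get_state(); print(st["tcp_pos"],st["eef_rot"],st["joints"])
E
```

```text
time_s: 32.1
tcp_pos: [0.5295, 0.2334, 0.2025]
eef_rot: [180.0, 0.0, -28.1]
contact_force: [0.8, 0.6, -3.4]
gripper_width: 0.0559
time_s: 32.98
tcp_pos: [0.5637, -0.118, 0.2027]
eef_rot: [180.0, 0.0, -28.1]
contact_force: [0.7, 0.6, -3.8]
gripper_width: 0.0559
[ 0.56370202 -0.1180283   0.20268561] [ 1.79999104e+02  4.87045977e-02 -2.81476971e+01] [ 7.60762889e+00  1.22854479e+01 -1.40691671e+01 -3.09381872e-02
 -6.36854367e+01  1.44258399e+02]
```

```bash
python3 -m crank '[{"dx":28,"dy":42,"dz":0,"wx":0,"wy":0,"wz":0,"hand":0},{"dx":28,"dy":42,"dz":0,"wx":0,"wy":0,"wz":0,"hand":0},{"dx":28,"dy":42,"dz":0,"wx":0,"wy":0,"wz":0,"hand":0},{"dx":32,"dy":40,"dz":0,"wx":0,"wy":0,"wz":0,"hand":0},{"dx":0,"dy":0,"dz":0,"wx":0,"wy":0,"wz":0,"hand":0},{"dx":0,"dy":0,"dz":0,"wx":0,"wy":0,"wz":0,"hand":0},{"dx":0,"dy":0,"dz":0,"wx":0,"wy":0,"wz":0,"hand":0}]' 40; python3 - <<'E'
from h import *
import pickle
st,im,c=shot("pics/w18.png"); pickle.dump(st,open("w18.pkl","wb"))
print(st["tcp_pos"],st["eef_rot"],st["joints"],st["gripper_width"])
for X in [(.6628,-.2567,.008),(.6374,-.3043,.008),(.5862,-.2769,.008),(.6117,-.2292,.008)]: print(proj(c,X).round(1))
E
```

```text
time_s: 33.85
tcp_pos: [0.5882, -0.3166, 0.203]
eef_rot: [-180.0, 0.0, -28.1]
contact_force: [0.2, 0.7, -2.2]
gripper_width: 0.0558
[ 0.58815974 -0.31660408  0.20295875] [-1.79992202e+02  2.77284152e-02 -2.80845170e+01] [-1.16154742e+01  2.07333085e+01 -2.16541770e+00 -1.66483612e-02
 -6.71256547e+01  1.63537430e+02] 0.05578077910090876
[353.4  97.6]
[352. 148.]
[300.5 148. ]
[299.7  97.5]
```

View pics/w18.png

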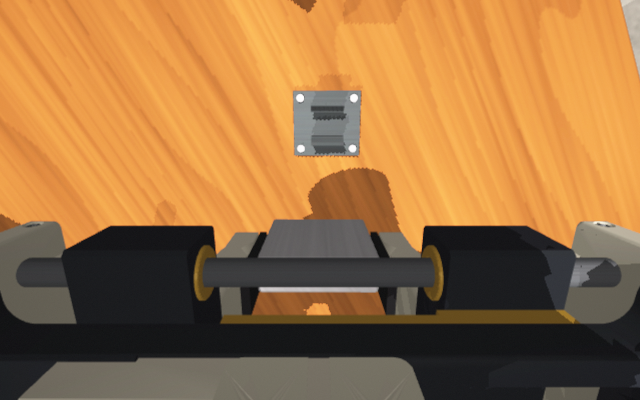

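The rack is at (327,123), axis-aligned with the jaws. I'll refine its pose here with the bolts.

```bash
python3 - <<'E'
from h import *
import pickle
st=pickle.load(open("w18.pkl","rb")); c=cam("wrist",st); im0=cv2.imread("pics/w18.png")
im=cv2.cvtColor(im0,cv2.COLOR_BGR2HSV);P=[]
for u,v in [(353.4,98),(352,149),(300.5,149),(299.7,98)]:
    y0=int(v)-6;x0=int(u)-6;p=im[y0:y0+13,x0:x0+13];m=(p[...,1]<30)&(p[...,2]>190);ys,xs=np.nonzero(m)
    q=[xs.mean()+x0,ys.mean()+y0];P.append(atz(c,q,.008));print(np.round(q,1),m.sum(),P[-1])
P=np.array(P);print(P.mean(0))
for i in range(4):
    d=P[(i+1)%4]-P[i]; print(np.linalg.norm(d[:2]),np.degrees(np.arctan2(d[1],d[0])))
C=P.mean(0); print("tcp->rack",(C-st["tcp_pos"])[:2])
a=np.radians(-28.1);ux=np.array([np.cos(a),np.sin(a)]);uy=np.array([-np.sin(a),np.cos(a)])
for z in (.006,.033):
  for sx in(-17,17):
    for sy in (-12.5,12.5):
      w=C[:2]+ux*sx/1e3+uy*sy/1e3; u=proj(c,[*w,z]); cv2.circle(im0,tuple(int(round(k*8)) for k in u),5,(0,0,255) if z<.01 else (255,0,0),-1,shift=3)
cv2.imwrite("pics/w18c.png",cv2.resize(im0[80:165,280:375],None,fx=7,fy=7,interpolation=cv2.INTER_NEAREST))
E
```

```text
[353.5  97.5] 52 [ 0.66299779 -0.25663224  0.008     ]
[351.9 148.1] 47 [ 0.63726832 -0.30435357  0.008     ]
[300.5 148.2] 49 [ 0.58613928 -0.27714223  0.008     ]
[299.6  97.6] 54 [ 0.61155295 -0.22924955  0.008     ]
[ 0.62448959 -0.2668444   0.008     ]
0.054215598691839915 -118.3317982858594
0.0579192159013162 151.97768181580471
0.054217743573672594 62.047891155442755
0.05827849476482778 -28.025164427705693
tcp->rack [0.03632985 0.04975969]
```

View pics/w18c.png

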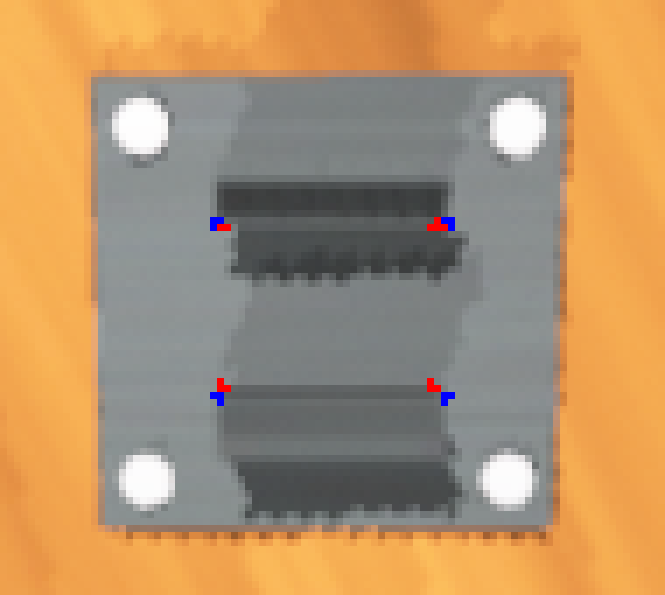

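```bash
python3 -m crank '[{"dx":4.3,"dy":-30.7,"dz":20,"wx":0,"wy":0,"wz":0,"hand":0},{"dx":4.3,"dy":-30.7,"dz":30,"wx":0,"wy":0,"wz":0,"hand":0},{"dx":0,"dy":0,"dz":40,"wx":0,"wy":0,"wz":0,"hand":0},{"dx":0,"dy":0,"dz":28,"wx":0,"wy":0,"wz":0,"hand":0},{"dx":0,"dy":0,"dz":8,"wx":0,"wy":0,"wz":0,"hand":0},{"dx":0,"dy":0,"dz":0,"wx":0,"wy":0,"wz":0,"hand":0},{"dx":0,"dy":0,"dz":0,"wx":0,"wy":0,"wz":0,"hand":0},{"dx":0,"dy":0,"dz":0,"wx":0,"wy":0,"wz":0,"hand":0}]' 40; python3 - <<'E'
from h import *
st,im,c=shot("pics/w19.png");print(st["tcp_pos"],st["eef_rot"])
C=np.array([.6245,-.2668]);a=np.radians(st["eef_rot"][2]);d=(C-st["tcp_pos"][:2])*1e3
print("dx,dy to rack",np.cos(a)*d[0]+np.sin(a)*d[1],np.sin(a)*d[0]-np.cos(a)*d[1])
E
```

```text
time_s: 34.9
tcp_pos: [0.6256, -0.2677, 0.0785]
eef_rot: [-180.0, -0.1, -28.1]
contact_force: [-0.4, -1.2, -3.6]
gripper_width: 0.0559
[ 0.62559164 -0.26766099  0.07849538] [-1.79962147e+02 -1.19515864e-01 -2.81383753e+01]
dx,dy to rack -1.368670607094203 -0.2444115815368203
```

View pics/w19.png

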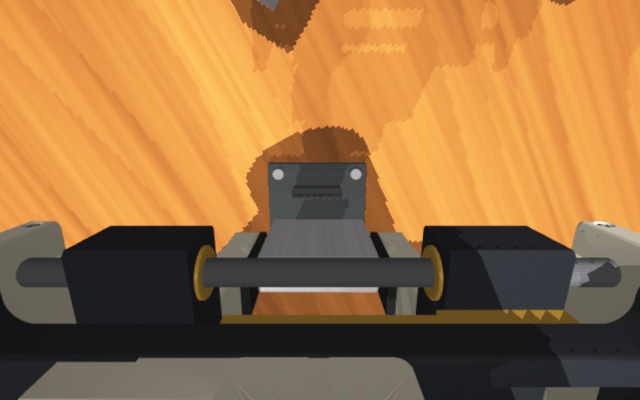

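```bash
python3 -m crank '[{"dx":-0.6,"dy":-0.4,"dz":4,"wx":0,"wy":0,"wz":0,"hand":0},{"dx":0,"dy":0,"dz":0,"wx":0,"wy":0,"wz":0,"hand":0},{"dx":0,"dy":0,"dz":0,"wx":0,"wy":0,"wz":0,"hand":0}]' 40; cat > e.py <<'E'
from h import *
st=get_state();print(st["tcp_pos"],st["eef_rot"],st["contact_force"])
C=np.array([.6245,-.2668]);a=np.radians(st["eef_rot"][2]);d=(C-st["tcp_pos"][:2])*1e3
print("dx,dy to rack",np.cos(a)*d[0]+np.sin(a)*d[1],np.sin(a)*d[0]-np.cos(a)*d[1])
E
python3 e.py
```

```text
time_s: 35.33
tcp_pos: [0.6245, -0.2669, 0.073]
eef_rot: [180.0, 0.0, -28.1]
contact_force: [-0.2, 0.2, -3.5]
gripper_width: 0.0559
[ 0.62447437 -0.26688441  0.07295357] [ 1.79993134e+02  1.10854339e-02 -2.81390569e+01] [-0.24145172  0.21390775 -3.51334467]
dx,dy to rack -0.017210202097958604 -0.08651621619182726
```

```bash
python3 -m crank '[{"dx":0,"dy":-0.3,"dz":8,"wx":0,"wy":0,"wz":0,"hand":0},{"dx":0,"dy":0,"dz":8,"wx":0,"wy":0,"wz":0,"hand":0},{"dx":0,"dy":0,"dz":6,"wx":0,"wy":0,"wz":0,"hand":0},{"dx":0,"dy":0,"dz":0,"wx":0,"wy":0,"wz":0,"hand":0},{"dx":0,"dy":0,"dz":0,"wx":0,"wy":0,"wz":0,"hand":0}]' 40; python3 e.py
```

```text
time_s: 35.95
tcp_pos: [0.6248, -0.2667, 0.0511]
eef_rot: [180.0, -0.0, -28.1]
contact_force: [0.6, 0.5, -3.7]
gripper_width: 0.0557
[ 0.62484834 -0.26666783  0.05110963] [ 1.79994657e+02 -8.89405693e-03 -2.81334380e+01] [ 0.56012406  0.50280458 -3.69254369]
dx,dy to rack -0.24486463229782945 0.28081094333348955
```

The foot is now inside the gap with no side force. I continue down.

```bash
python3 -m crank '[{"dx":-0.2,"dy":0,"dz":6,"wx":0,"wy":0,"wz":0,"hand":0},{"dx":0,"dy":0,"dz":6,"wx":0,"wy":0,"wz":0,"hand":0},{"dx":0,"dy":0,"dz":5,"wx":0,"wy":0,"wz":0,"hand":0},{"dx":0,"dy":0,"dz":0,"wx":0,"wy":0,"wz":0,"hand":0},{"dx":0,"dy":0,"dz":0,"wx":0,"wy":0,"wz":0,"hand":0}]' 40; python3 e.py
```

```text
time_s: 36.58
tcp_pos: [0.6246, -0.2665, 0.0341]
eef_rot: [180.0, -0.0, -28.1]
contact_force: [0.7, 0.7, -3.8]
gripper_width: 0.0557
[ 0.62462206 -0.26654052  0.03408396] [ 1.79995609e+02 -5.88534004e-03 -2.81347224e+01] [ 0.7430431   0.71675702 -3.84924007]
dx,dy to rack 0.014721730040262365 0.2863720381898067
```

```bash
python3 -m crank '[{"dx":0,"dy":0,"dz":1.5,"wx":0,"wy":0,"wz":0,"hand":0},{"dx":0,"dy":0,"dz":1,"wx":0,"wy":0,"wz":0,"hand":0},{"dx":0,"dy":0,"dz":0,"wx":0,"wy":0,"wz":0,"hand":0}]' 40; python3 e.py
```

```text
time_s: 36.95
tcp_pos: [0.6244, -0.2665, 0.0315]
eef_rot: [180.0, 0.0, -28.1]
contact_force: [-0.1, -0.1, -3.5]
gripper_width: 0.0559
[ 0.62444194 -0.26649445  0.03150843] [ 1.79998997e+02  5.21846457e-03 -2.81424654e+01] [-0.09246576 -0.08631117 -3.45821414]
dx,dy to rack 0.1953097037644291 0.24203976010446407
```

```bash
python3 -m crank '[{"dx":0.1,"dy":0,"dz":1,"wx":0,"wy":0,"wz":0,"hand":0},{"dx":0,"dy":0,"dz":0,"wx":0,"wy":0,"wz":0,"hand":0}]' 40; python3 -m crank '[{"dx":0,"dy":0,"dz":0.8,"wx":0,"wy":0,"wz":0,"hand":0},{"dx":0,"dy":0,"dz":0,"wx":0,"wy":0,"wz":0,"hand":0}]' 40;python3 -m crank '[{"dx":0,"dy":0,"dz":0.8,"wx":0,"wy":0,"wz":0,"hand":0},{"dx":0,"dy":0,"dz":0,"wx":0,"wy":0,"wz":0,"hand":0}]' 40; python3 e.py
```

```text
time_s: 37.2
tcp_pos: [0.6246, -0.2666, 0.0305]
eef_rot: [-180.0, -0.0, -28.1]
contact_force: [-0.4, 0.4, -2.5]
gripper_width: 0.0556
time_s: 37.45
tcp_pos: [0.6246, -0.2666, 0.0304]
eef_rot: [180.0, -0.0, -28.1]
contact_force: [-2.6, 1.9, 4.4]
gripper_width: 0.0556
time_s: 37.7
tcp_pos: [0.6246, -0.2666, 0.0304]
eef_rot: [180.0, -0.0, -28.1]
contact_force: [-3.9, 3.0, 10.2]
gripper_width: 0.0558
[ 0.624619   -0.26659831  0.03036771] [ 1.79993830e+02 -3.10540879e-02 -2.81222336e+01] [-3.8993144   3.04479797 10.16728482]
dx,dy to rack -0.009884908882776183 0.2339712161657654
```

Seated at exactly the expected height (TCP 30.4 mm, stop force +10 N). I release, lift and back off to look.

```bash
python3 -m crank '[{"dx":0,"dy":0,"dz":0,"wx":0,"wy":0,"wz":0,"hand":80},{"dx":0,"dy":0,"dz":0,"wx":0,"wy":0,"wz":0,"hand":80},{"dx":0,"dy":0,"dz":0,"wx":0,"wy":0,"wz":0,"hand":80},{"dx":0,"dy":0,"dz":-30,"wx":0,"wy":0,"wz":0,"hand":80},{"dx":0,"dy":0,"dz":-45,"wx":0,"wy":0,"wz":0,"hand":100},{"dx":0,"dy":25,"dz":-50,"wx":0,"wy":0,"wz":0,"hand":100},{"dx":0,"dy":25,"dz":-45,"wx":0,"wy":0,"wz":0,"hand":100},{"dx":0,"dy":0,"dz":0,"wx":0,"wy":0,"wz":0,"hand":100},{"dx":0,"dy":0,"dz":0,"wx":0,"wy":0,"wz":0,"hand":100}]' 40; python3 - <<'E'
from h import *
st,im,c=shot("pics/w20.png")
print(st["tcp_pos"],st["eef_rot"],st["contact_force"])
hsv=cv2.cvtColor(im,cv2.COLOR_BGR2HSV)
u,v=proj(c,[.6245,-.2668,.062]).astype(int)
cv2.imwrite("pics/w20c.png",cv2.resize(im[v-60:v+60,u-80:u+80],None,fx=5,fy=5,interpolation=cv2.INTER_NEAREST)); print(u,v)
for n in ("scene","side"): cv2.imwrite(f"pics/{n}1.png",optics.capture(n))
E
```

```text
time_s: 38.83
tcp_pos: [0.6007, -0.3105, 0.1985]
eef_rot: [-180.0, 0.0, -28.2]
contact_force: [-0.4, -0.3, -0.5]
gripper_width: 0.0878
[ 0.60070017 -0.31050872  0.19849021] [-1.79973811e+02  1.87589807e-02 -2.81771153e+01] [-0.35617601 -0.3380608  -0.4629112 ]
318 137
```

View pics/w20c.png

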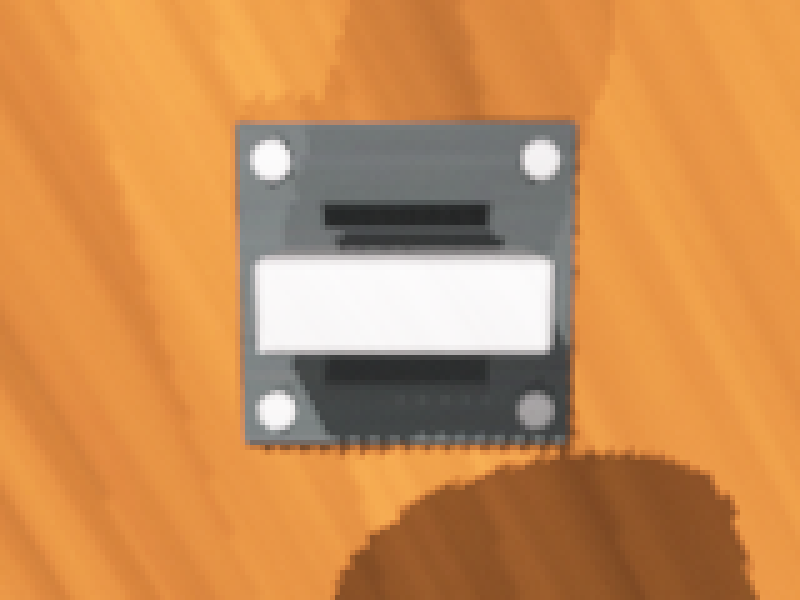

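View pics/side1.png

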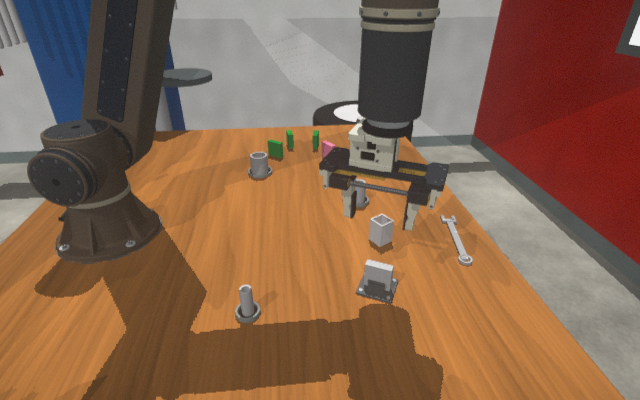

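View pics/scene1.png

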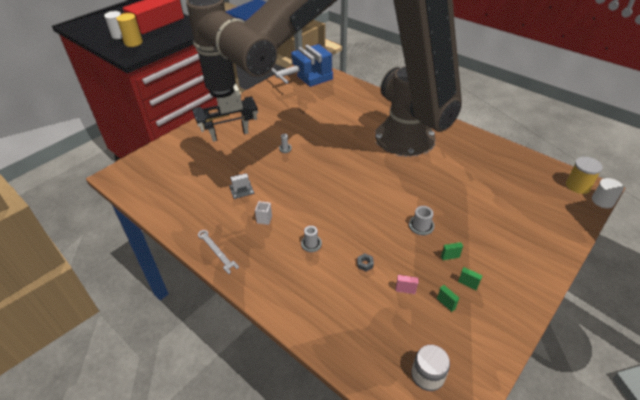

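The crop shows the spacer square between the plates. In the scene view the three sleeves stand in their dishes at (285,145), (312,240) and (423,221). The offcut (263,212) and nut (365,262) are at the same pixels as at the start. I'll run one numeric check, then hand in.

```bash
python3 - <<'E'
from h import *
im=cv2.imread("pics/w20.png");c=cam("wrist")
hsv=cv2.cvtColor(im,cv2.COLOR_BGR2HSV)
m=((hsv[...,1]<40)&(hsv[...,2]>225)).astype(np.uint8)
m[:120]=0;m[155:]=0;m[:,:285]=0;m[:,355:]=0
k=max(cv2.findContours(m,cv2.RETR_EXTERNAL,cv2.CHAIN_APPROX_NONE)[0],key=cv2.contourArea)[:,0,:].astype(float)
W=np.array([atz(c,p,.062)[:2] for p in k]);r=cv2.minAreaRect((W*1000).astype(np.float32));print(r)
a=np.radians(-28.1);d=np.array(r[0])-[624.5,-266.8];print("along x",d@[np.cos(a),np.sin(a)],"along y",d@[-np.sin(a),np.cos(a)])
a0=cv2.imread("pics/scene0.png").astype(int);a1=cv2.imread("pics/scene1.png").astype(int)
for n,(u,v) in dict(offcut=(263,212),nut=(365,262)).items(): print(n,np.abs(a0-a1)[v-14:v+14,u-12:u+12].mean())
order.close_job(); print(get_state()["time_s"])
E
```

```text
((623.2424926757812, -266.113525390625), (15.511982917785645, 53.91162872314453), 61.84726333618164)
along x -1.432618692078433 along y 0.013256805341221433
offcut 4.504464285714286
nut 3.5124007936507935
the job is handed in; nothing more can be done
the job is handed in; nothing more can be done
```

The bush-pressing kit is put away and the job is handed in, at about 39 s of the 128 s allowed. I placed the small, medium and large sleeves in that order, each in the holder of its own size. The grey spacer then went down between its stand's plates until it met the base.

**Set-down:** Each piece was lowered until I felt light contact, between 4 and 10 N, and only then released.

**Sleeves:** After release, the wrist views showed all three standing upright within about 1.5 mm of their holder centres. They were still upright in the final scene picture.

**Spacer:** It stopped at the height expected for resting on the base. The last picture shows it centred across the gap and parallel to the plates. Lengthwise it measured about 1.4 mm off centre, while the gripper position at release put it within 0.1 mm. That difference is within the measuring error, and I did not correct it.

**Bystanders:** The offcut and nut show at the same pixels as at the start; the green and pink look-alikes were not touched.

**Problems:** My first move call was refused because the rows left out some values, and nothing moved. The networks' first estimates were up to about 15 mm off, so I grasped and placed from wrist-camera fits that I checked from two positions.

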